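Clear the blocked sight tubes of a dosing line

ROBOT

A 6-joint arm with a two-finger parallel gripper is mounted at the origin on the work surface. World frame = base frame: x ahead of the robot, y to its left, z up, the work surface at z = 0. Lengths are in m, angles in rad, forces in N, time in s.
With the tool pointing down it reaches from about 0.35 to 0.975 m from the base axis. Payload 4.9 kg.
Tool frame: the origin (TCP) lies on the centre line of the jaws, within the pads' length; the fingertips stand 8 mm ahead of it and the grasp point (between the pads) lies 11 mm behind it; z points along the fingers, y is the direction in which the jaws open and shut (so a half turn about z gives the same grasp; the last joint's range is limited). The gripper opens to 85 mm and grips with 20 to 120 N. Pads are 22 mm wide; open, the fingers measure 114 mm over their backs; the gripper's body (76 mm by 85 mm) begins 54 mm behind the grasp point. The pads swing forward as they close: fully open they stand 13 mm farther back than shut.
Start: joints at [1.047, 0.053, 1.613, -0, 1.476, -0.119], TCP at [0.246, 0.574, 0.239] pointing down, gripper open.
Joint ranges: [-3.01, 3.01], [-1.01, 2.22], [0.06, 2.58], [-1.02, 4.17], [0.09, 2.62], [-3.14, 3.14]. Speed limits (rad/s): [2.57, 2.57, 3.14, 3.14, 3.14, 3.14].

INTERFACE

Orientations are given as a unit quaternion [w, x, y, z].
In Python, from plant import manip gives the robot as it stands.
- The arm moves only by the tool step_arm, never from a script. Its argument "deltas" is a list of rows, each a list of 7 numbers: the shift along the tool's x, y, z in m, then the turn, a rotation vector about the tool's x, y, z in rad, then the gripper command: -1 is fully open, 1 is shut, values between are in proportion. In form: [[dx, dy, dz, ax, ay, az, hand], ...]. A call has 1 to 20 rows; each row is the pose to reach, as a shift and turn from the pose commanded when the call began, along the tool's axes at that moment; what a row does not reach only later rows make up. A row lasts 1/10 s, in which the tool goes at most 50 mm and 8.59 degrees, less where a joint would pass 70% of its speed; a pose out of reach is approached as far as the arm can. A call with a gripper value outside its range is refused whole. The fingers move at their own pace and stop on an object; the grip force is fixed at half the most. Time passes only in rows, so rows that repeat a pose let the fingers close. It gives the time, the measured TCP pose, the force and the opening at its end, in the units of the state.
- manip.state(): the state, without advancing time (a new reading comes with each control period).
- manip.grab_frame(name): name is "scene" or "top" or "wrist"; returns the picture (384x512x3 uint8, red, green, blue); there is no depth.
- manip.get_calibration(name): a dict with "fov_y" (degrees; the focal length in pixels is half the picture's height over the tangent of half this angle, whatever the lens; pixels are square), "cx", "cy" (the principal point, pixels), "R" (3x3) and "t" (3): a world point X has camera coordinates R X + t. Camera axes: x right, y down, z forward; pixel columns grow to the right and rows downward; lengths in m; the calibration is good to about 2 mm. A picture is of the moment at which its call begins: read the wrist's pose just before it. get_calibration takes no time and is no camera call; for the wrist camera it gives the pose at the moment of the call.
- manip.job_done(): hands the job in, once; it reports no verdict.
The state is a dict: "time": time; "joint_pos": joint angles; "joint_vel": joint speeds; "joint_efforts": joint torques, N m; "tool_pos": TCP position; "tool_rot": TCP orientation; "contact_force": force on the tool from outside, world axes, zero at the start; "ft_torque": the same for the moment, N m; "gripper_width": opening from 0.0 (shut) to 1.0 (fully open).
Only numpy, scipy, OpenCV 4.12 (cv2) and the standard library are available. Lean on these libraries where they do the work, as an engineer would, in place of code of your own. Each camera call takes 0.05 s, during which the arm holds its last target.

TASK

Some of the five clear sight tubes in the bench rack are blocked by a plug of hardened brown scale. Slide the clear splash guard fully open, take the push rod from the rubber mat and push every plug out through the far end of its tube so that it drops into the white catch tray; then lay the rod back with its handle on the mat and slide the guard fully shut again, without disturbing the bottles and the jug.

Things in the scene. Friction and masses are not known exactly. Their poses are not given: they have to be found in the camera images.
- rack: Fixed rack of five clear level tubes. Origin: centre of its underside, on the table. x: along the bores, from the mouths (robot side) to the far ends; y: across the row, to the left; z up. Bore axes 75 mm up at y = -96, -48, 0, 48, 96 mm; bore 28, outside 35 (40 over the black end collars), length 70: x = -35 (mouth) to +35 mm (far end).
- boss (a point): Top of the small black boss on tube 1, 107 mm above the table, mid-length (x = 0); each tube has one, 13 mm thick. It holds a spring ball that pinches the plug: a plug needs a push of about 3 to 12 N. With the plug gone the ball stands 9.4 mm above the bore axis and gives way upward.
- tray (a point): Centre of the inner floor of the white catch tray beyond the far ends, fixed to the rack: rack x = 40 to 135 mm, y = -133 to 133 mm, floor 4 mm thick, near wall 42 mm high, the others 55 mm.
- track (a point): Middle of the top of the guard's track, a bar fixed to the rack, 16 mm wide and 32 mm high, at rack x = -47 mm, from rack y = -120 to +350 mm.
- tube0_mouth (a point): Centre of the near mouth of tube 0 (rightmost seen from the robot), on the bore axis; axes as the rack's.
- tube1_mouth (a point): The same for tube 1, next to the left of tube 0.
- tube2_mouth (a point): The same for tube 2.
- tube3_mouth (a point): The same for tube 3.
- tube4_mouth (a point): The same for tube 4 (leftmost seen from the robot).
- guard (a joint): Slide of the splash guard, m: 0 = shut (covers all five mouths), 0.23 = fully open, moved along the rack's +y (left). Starts up to 40 mm open. Takes about 2 N and stays where left. A clear panel in an aluminium frame, 230 mm wide, 8 mm thick, 32 to 104 mm above the table, in the plane rack x = -47 mm, 12 mm in front of the mouths.
- guard_knob (a point): Middle of the guard's black upright round knob, 20 mm in diameter, 40 mm tall (104 to 144 mm above the table), on top of the guard, 60 mm to the right of the guard's middle; this point is 124 mm above the table.
- slug0: Rust-brown plug of hardened scale in tube 0, a cylinder 24 mm in diameter and 28 mm long, 30 g; origin at its centre, its x along its axis. It starts within 8 mm of the middle of the tube. None if tube 0 is clear.
- slug1: The same for tube 1.
- slug2: The same for tube 2.
- slug3: The same for tube 3.
- slug4: The same for tube 4.
- rod: Push rod: a steel block handle 80 mm long (x), 22 mm wide (y), 30 mm tall (z) with a white round plastic shaft 12 mm in diameter standing 110 mm out of its +x end, on its axis. Origin at the middle of the handle, on the axis; x points to the tip. About 0.3 kg, balance point 6 mm ahead of the origin. It lies on the mat on its 22 mm wide face, so with its axis 18 mm above the table.
- rod_tip (a point): Tip of the shaft, on its axis, 150 mm ahead of the rod's origin.
- mat: Black rubber mat fixed on the table, 260 mm (x) by 180 mm (y), 3 mm thick; origin at the centre of its underside.
- amber_bottle: Bystander: amber bottle with a blue cap, 60 mm in diameter, 150 mm tall; origin under its centre.
- clear_bottle: Bystander: clear glass bottle with a blue cap, 56 mm in diameter, 170 mm tall; origin under its centre.
- jug: Bystander: red open jug with a handle, 100 mm in diameter, 120 mm tall; origin under its centre.
Things that resemble listed ones, but are neither listed nor needed, are in the scene too. There is more than one size of the rod; the job needs the smallest.

How it is judged:
On the way, in this order (a step that is already met when the one before it is completed fails the run):
1. the guard has been slid open (at least 205 of its 230 mm) (value of joint guard above 0.205 m), for 0.2 s.
2. every plug has come out of the far end of its tube and lies in the catch tray (x of slug0 in the frame of rack between 0.04 and 0.135 m and y of slug0 in the frame of rack between -0.133 and 0.133 m and z of each of slug0, slug1, slug2, slug3, slug4 in the frame of rack below 0.05 m and x of slug1 in the frame of rack between 0.04 and 0.135 m and y of slug1 in the frame of rack between -0.133 and 0.133 m and x of slug2 in the frame of rack between 0.04 and 0.135 m and y of slug2 in the frame of rack between -0.133 and 0.133 m and x of slug3 in the frame of rack between 0.04 and 0.135 m and y of slug3 in the frame of rack between -0.133 and 0.133 m and x of slug4 in the frame of rack between 0.04 and 0.135 m and y of slug4 in the frame of rack between -0.133 and 0.133 m), for 0.3 s.
At the end, for the whole second after the job is handed in: Every plug lies in the catch tray (its centre inside the tray's walls and lower than 50 mm), the rod lies flat and at rest with the middle of its handle over the mat, and the guard is shut to within 10 mm (all of step 2 and value of joint guard below 0.01 m and x of rod in the frame of mat between -0.13 and 0.13 m and y of rod in the frame of mat between -0.09 and 0.09 m and height (world z) of rod below 0.025 m and height (world z) of rod_tip below 0.035 m and linear speed of rod below 0.02 m/s); the robot touches nothing.
It fails at once if a bystander (bottle or jug) is moved more than 40 mm or tipped over (distance of any of amber_bottle, clear_bottle, jug from where it was at the start of the episode above 0.04 m or angle between any of amber_bottle, clear_bottle, jug's own z axis and vertical above 0.5 rad).
Of slug0, slug1, slug2, slug3, slug4 only 3 to 5 are there at a start; the rules pass over those that are not, and their reading is None.
At some moment in a run one of rod may be knocked a few centimetres aside while the robot is not near it.
Once in a run the grip may slacken for a moment while it holds something.
It also fails if it takes over 208 s, if anything falls off the work surface, if the arm or the gripper's body presses on something with over 40 N, if the wrist force passes 120 N, or if a joint passes its speed limit or range.

## Working session

There is one attempt and no reset: what is moved stays moved. The work goes in short steps, Python scripts to look and compute and a tool call to move; the robot and the scene stay as the last step left them, time stands still between calls to the robot, and variables do not carry over. Pictures are saved under pics/ and viewed, and the job is handed in when it is done.

Besides the shell and the picture viewer there is one more tool, called in YAML: its name, and indented under it one key for each argument. step_arm: Moves the arm, as the interface text tells. Its arguments: {"type":"object","properties":{"deltas":{"type":"array"}},"required":["deltas"]}

```bash
mkdir -p pics; cat > h.py <<'E'
import numpy as np, cv2
from plant import manip
from scipy.spatial.transform import Rotation as Rn
def cal(n):
    c=manip.get_calibration(n); f=192/np.tan(np.radians(c['fov_y'])/2)
    return f,c['cx'],c['cy'],np.array(c['R']),np.array(c['t'])
def ray(c,u,v):
    f,cx,cy,R,t=c; d=R.T@np.array([(u-cx)/f,(v-cy)/f,1]); return -R.T@t,d
def onz(c,u,v,z):
    o,d=ray(c,u,v); return o+d*(z-o[2])/d[2]
def proj(c,X):
    f,cx,cy,R,t=c; p=R@np.array(X)+t; return cx+f*p[0]/p[2],cy+f*p[1]/p[2]
def snap(n,name):
    c=cal(n); im=manip.grab_frame(n)[:,:,::-1].copy(); cv2.imwrite(f'pics/{name}.png',im); return c,im
def tool():
    s=manip.state(); q=s['tool_rot']; return np.array(s['tool_pos']),Rn.from_quat([q[1],q[2],q[3],q[0]])
E
python3 - <<'E'
from h import *
s=manip.state(); print({k:np.round(v,3) for k,v in s.items()})
for n in ['scene','top','wrist']:
    c,im=snap(n,n+'0'); print(n,c[0],c[1:3],np.round(-c[3].T@c[4],3)); print(np.round(c[3],3), manip.get_calibration(n).keys())
    cv2.imwrite(f'pics/{n}0b.png',cv2.resize(im,(800,600),interpolation=cv2.INTER_CUBIC))
E
```

```text
{'time': np.float64(0.0), 'joint_pos': array([ 1.047,  0.053,  1.614,  0.   ,  1.476, -0.119]), 'joint_vel': array([ 0.001,  0.001, -0.001, -0.   ,  0.001, -0.   ]), 'joint_efforts': array([ 1.0000e-03, -3.9369e+01, -3.7017e+01, -0.0000e+00,  7.0000e-03,
       -0.0000e+00]), 'tool_pos': array([0.246, 0.574, 0.238]), 'tool_rot': array([-0.   ,  0.201,  0.98 , -0.001]), 'contact_force': array([-0.201, -0.57 , -0.114]), 'ft_torque': array([-0.033, -0.03 , -0.012]), 'gripper_width': np.float64(1.004)}
scene 420.1692556866829 (256.2884879609876, 189.05643892984563) [0.985 0.495 1.39 ]
[[-0.698  0.716 -0.006]
 [ 0.618  0.598 -0.51 ]
 [-0.361 -0.36  -0.86 ]] dict_keys(['fov_y', 'cx', 'cy', 'R', 't'])
top 403.209998411656 (256.9479827817607, 197.64473390692126) [ 0.249 -0.056  1.492]
[[ 0.013 -1.    -0.004]
 [-0.991 -0.013 -0.135]
 [ 0.135  0.006 -0.991]] dict_keys(['fov_y', 'cx', 'cy', 'R', 't'])
wrist 320.64964914316874 (255.78692856180598, 191.03065093017943) [0.175 0.604 0.372]
[[ 0.394  0.919 -0.002]
 [ 0.876 -0.375  0.303]
 [ 0.278 -0.122 -0.953]] dict_keys(['fov_y', 'cx', 'cy', 'R', 't'])
```

View pics/scene0b.png

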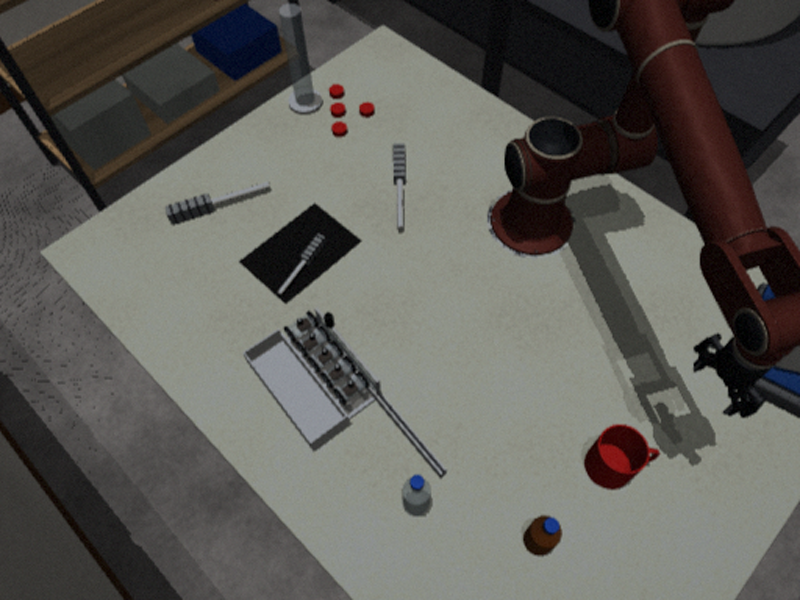

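View pics/top0b.png

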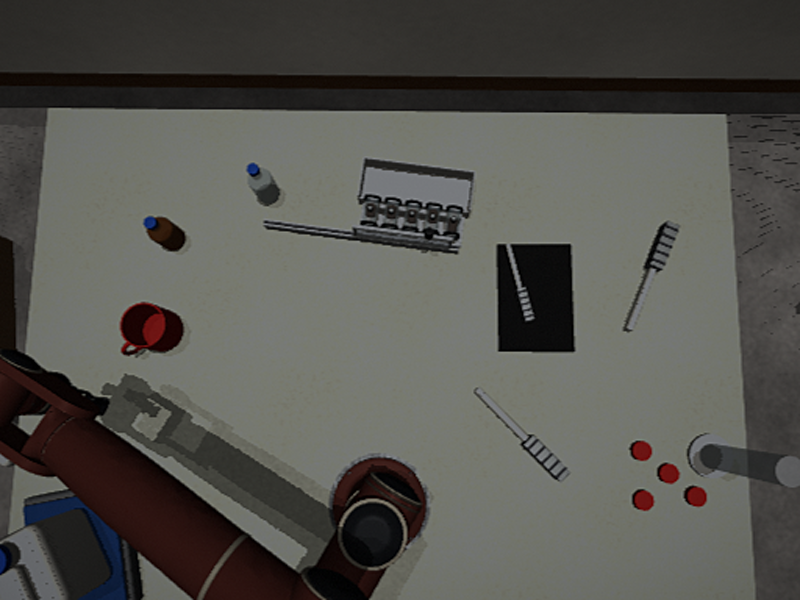

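View pics/wrist0b.png

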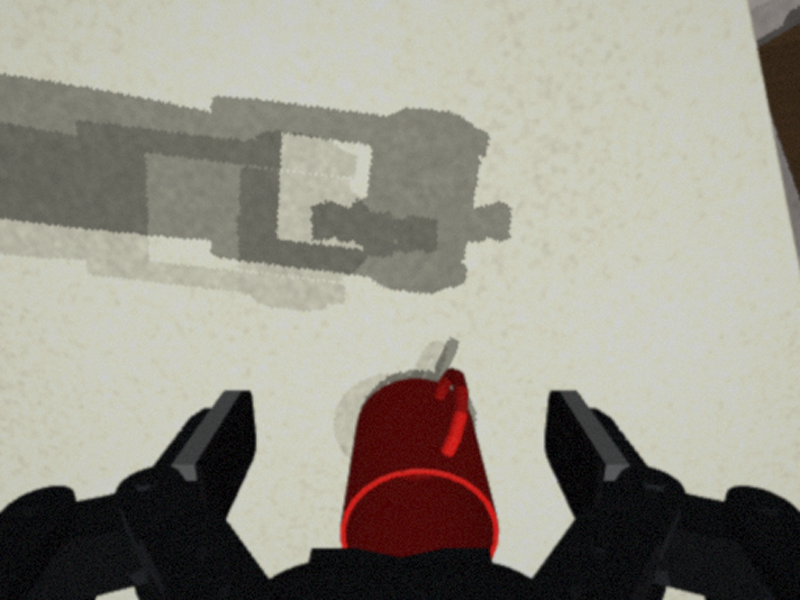

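Candidates for the rod (800×600 top view): the one on the mat (520,282), a larger one to its right (653,275), and one nearer the base (522,433). The description (on the mat, smallest) points to the first. I'll check it with a crop.

```bash
python3 - <<'E'
from h import *
im=cv2.imread('pics/top0.png')
a=im[90:240,160:370]; cv2.imwrite('pics/topc.png',cv2.resize(np.clip(a*1.6,0,255).astype(np.uint8),None,fx=3.8,fy=3.8,interpolation=cv2.INTER_CUBIC))
im=cv2.imread('pics/scene0.png')
a=im[140:300,150:290]; cv2.imwrite('pics/scenec.png',cv2.resize(np.clip(a*1.6,0,255).astype(np.uint8),None,fx=3.7,fy=3.7,interpolation=cv2.INTER_CUBIC))
c=cal('top')
for n,(a,b,z) in dict(mat=((508,245),(533,320),.018),right=((672,223),(628,330),.02),low=((476,390),(563,478),.02)).items():
    p=onz(c,a[0]*.64,a[1]*.64,z);q=onz(c,b[0]*.64,b[1]*.64,z);print(n,p.round(3),q.round(3),np.linalg.norm(p-q).round(3))
E
```

```text
mat [ 0.607 -0.3    0.018] [ 0.427 -0.357  0.018] 0.189
right [ 0.665 -0.693  0.02 ] [ 0.406 -0.579  0.02 ] 0.283
low [ 0.262 -0.222  0.02 ] [ 0.066 -0.42   0.02 ] 0.278
```

View pics/topc.png

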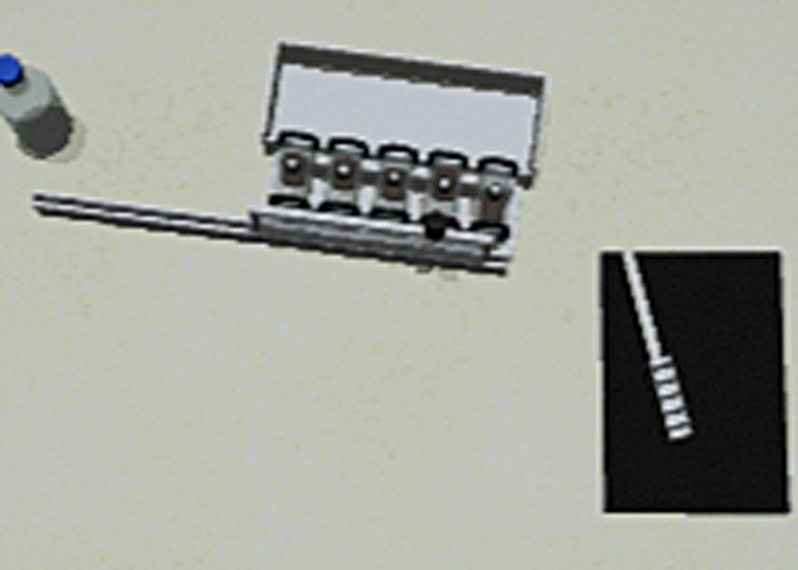

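View pics/scenec.png

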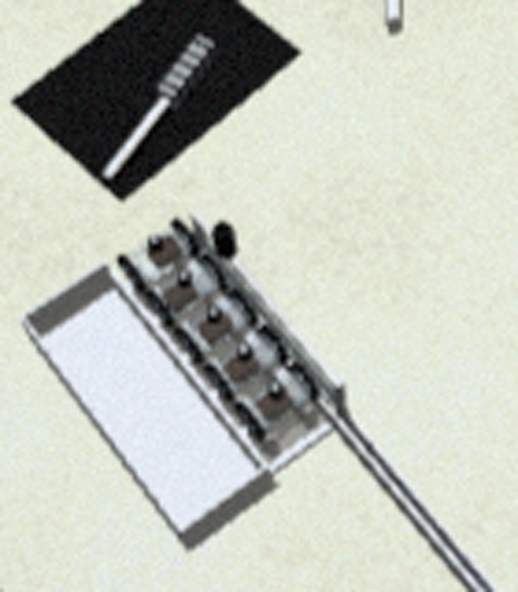

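The mat rod spans about 189 mm, which fits the smallest (190 mm); the others are about 280 mm. Brown plugs seem present in all five tubes. Next, a rough rack pose.

```bash
python3 - <<'E'
from h import *
c=cal('top'); g=lambda u,v,z:onz(c,160+u/3.8,90+v/3.8,z)
for n,u,v,z in [('trackL',38,203,.032),('trackR',505,268,.032),('trayLF',282,46,.055),('trayRF',545,77,.055),('boss4',291,165,.107),('boss0',494,188,.107),('boss1',447,181,.107),('boss2',394,175,.107),('boss3',342,167,.107),('knobtop',434,218,.144)]:
    print(n,g(u,v,z).round(4))
p,R=tool(); print(p.round(4)); print(R.as_matrix().round(3))
cs=cal('scene')
print(onz(cs,150+225/3.7,140+230/3.7,.144))
E
```

```text
trackL [0.6473 0.2792 0.032 ]
trackR [ 0.5878 -0.1785  0.032 ]
trayLF [0.8018 0.0417 0.055 ]
trayRF [ 0.7732 -0.2153  0.055 ]
boss4 [0.6661 0.0274 0.107 ]
boss0 [ 0.6464 -0.1619  0.107 ]
boss1 [ 0.6525 -0.1182  0.107 ]
boss2 [ 0.6577 -0.0688  0.107 ]
boss3 [ 0.6648 -0.0202  0.107 ]
knobtop [ 0.6072 -0.105   0.144 ]
[0.2459 0.5741 0.2383]
[[-0.919  0.394 -0.001]
 [ 0.394  0.919 -0.001]
 [ 0.    -0.002 -1.   ]]
[ 0.60541382 -0.10108521  0.144     ]
```

```bash
cat >> h.py <<'E'
def delta(pos,yawdeg):
    """yaw = world heading of tool x, tool z down; relative to measured pose"""
    p,R=tool(); a=np.radians(yawdeg); x=np.array([np.cos(a),np.sin(a),0]); z=np.array([0,0,-1.]); M=np.column_stack([x,np.cross(z,x),z])
    d=R.inv().apply(np.array(pos)-p); rv=(R.inv()*Rn.from_matrix(M)).as_rotvec()
    print('delta',d.round(4),rv.round(4)); return d,rv
E
python3 -c "
from h import *
delta([.62,-.07,.33],173.2)"
```

```text
delta [-0.5975 -0.4449 -0.0911] [-0.0015 -0.0004 -0.2861]
```

step_arm:
  deltas:
    - [0,0,-0.091,0,0,0,-1]
    - [0,0,-0.091,0,0,0,-1]
    - [-0.05,-0.037,-0.091,0,0,-0.1,-1]
    - [-0.597,-0.445,-0.091,-0.0015,0,-0.286,-1]
    - [-0.597,-0.445,-0.091,-0.0015,0,-0.286,-1]
    - [-0.597,-0.445,-0.091,-0.0015,0,-0.286,-1]
    - [-0.597,-0.445,-0.091,-0.0015,0,-0.286,-1]
    - [-0.597,-0.445,-0.091,-0.0015,0,-0.286,-1]
    - [-0.597,-0.445,-0.091,-0.0015,0,-0.286,-1]
    - [-0.597,-0.445,-0.091,-0.0015,0,-0.286,-1]
    - [-0.597,-0.445,-0.091,-0.0015,0,-0.286,-1]
    - [-0.597,-0.445,-0.091,-0.0015,0,-0.286,-1]
    - [-0.597,-0.445,-0.091,-0.0015,0,-0.286,-1]
    - [-0.597,-0.445,-0.091,-0.0015,0,-0.286,-1]
    - [-0.597,-0.445,-0.091,-0.0015,0,-0.286,-1]
    - [-0.597,-0.445,-0.091,-0.0015,0,-0.286,-1]
    - [-0.597,-0.445,-0.091,-0.0015,0,-0.286,-1]
    - [-0.597,-0.445,-0.091,-0.0015,0,-0.286,-1]
    - [-0.597,-0.445,-0.091,-0.0015,0,-0.286,-1]

```text
time: 2.05
tool_pos: [0.6196, -0.0706, 0.3293]
tool_rot: [-0.001, 0.06, 0.998, 0.001]
contact_force: [0.1, 0.6, -0.4]
gripper_width: 1.001
```

```bash
python3 - <<'E'
from h import *
p,R=tool(); print(p.round(4),R.as_matrix().round(3).tolist(),manip.state()['joint_pos'].round(2) if hasattr(manip.state()['joint_pos'],'round') else manip.state()['joint_pos'])
c,im=snap('wrist','w1'); print(c[1:3],np.round(-c[3].T@c[4],4))
cv2.imwrite('pics/w1b.png',cv2.resize(np.clip(im*1.3,0,255).astype(np.uint8),(800,600),interpolation=cv2.INTER_CUBIC))
import pickle; pickle.dump(c,open('w1.pkl','wb'))
E
```

```text
[ 0.6196 -0.0706  0.3293] [[-0.993, 0.12, -0.001], [0.12, 0.993, 0.002], [0.002, 0.002, -1.0]] [-0.23  0.01  1.51  0.    1.63 -1.68]
(255.78692856180598, 191.03065093017943) [ 0.5429 -0.0622  0.4629]
```

View pics/w1b.png

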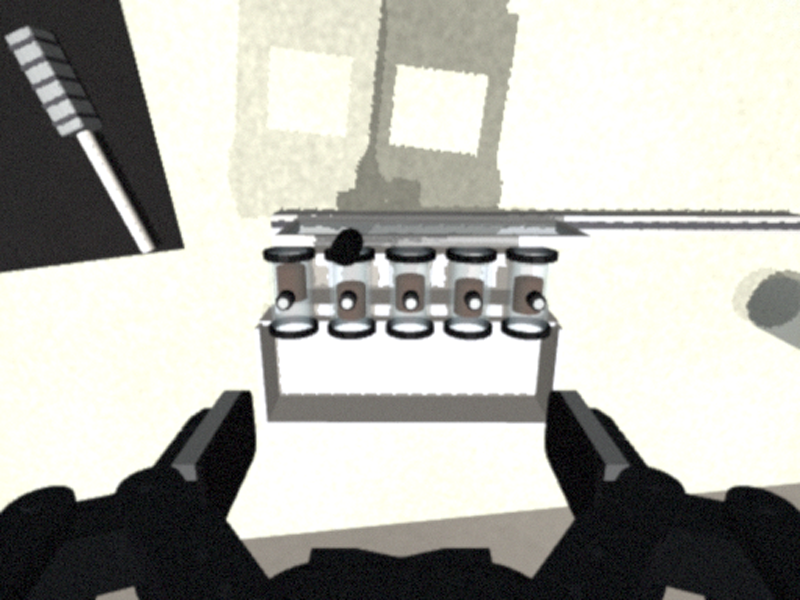

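The picture shows the tubes at (292..528, 290), each with a brown plug, the knob at (347,240), the track at row ~218 and the rod at upper left. Next I crop it for precise corners.

```bash
python3 - <<'E'
from h import *
im=cv2.imread('pics/w1.png')
a=im[125:280,160:365]; cv2.imwrite('pics/w1c.png',cv2.resize(np.clip(a*1.1,0,255).astype(np.uint8),None,fx=3.8,fy=3.8,interpolation=cv2.INTER_CUBIC))
E
```

```text
(no output)
```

View pics/w1c.png

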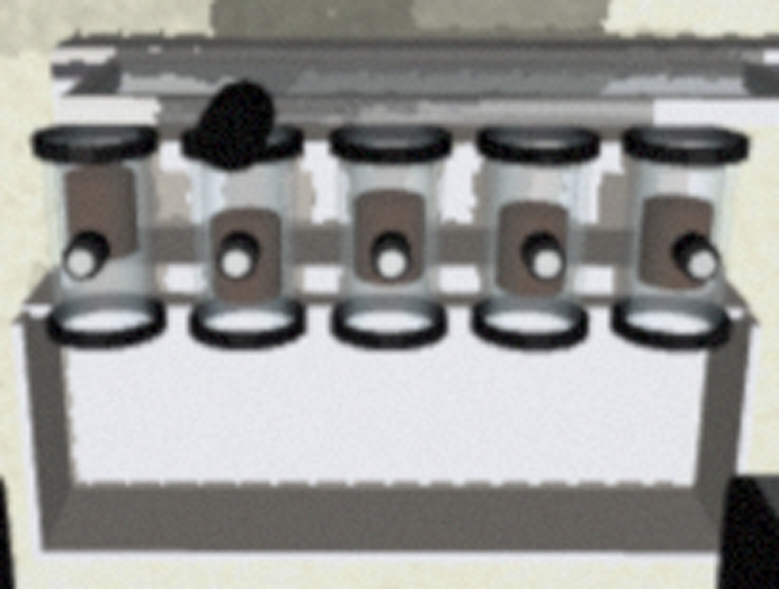

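```bash
cat > m.py <<'E'
from h import *
import pickle
c=pickle.load(open('w1.pkl','rb')); g=lambda u,v,z:onz(c,160+u/3.8,125+v/3.8,z)
B=[g(u,v,.107) for u,v in [(85,258),(237,260),(391,262),(545,262),(699,262)]]
for b in B: print(b.round(4))
print('knob',g(245,110,.144).round(4),g(218,145,.104).round(4))
A=np.array(B); m=A.mean(0); d=A[4]-A[0]; print('m',m.round(4),'yaw',np.degrees(np.arctan2(-d[0],d[1])),np.linalg.norm(d))
L=g(20,318,.055);Rr=g(757,318,.042); print('far', g(42,550,.055).round(4),g(720,548,.055).round(4), 'track',g(52,40,.032).round(4),g(52,92,.032).round(4),g(770,42,.032).round(4))
# rod: full-frame 800 px coords
for n,u,v,z in [('tip',147,250,.018),('handle front',83,135,.02),('handle back top L',5,38,.033),('hbR',30,27,.033),('hfL',62,137,.033),('hfR',84,130,.033),('mat corner near tip',183,247,.003),('mat0',0,271,.003),('mat2',121,0,.003)]:
    print(n,onz(c,u*.64,v*.64,z).round(4))
E
python3 m.py
```

```text
[ 0.6467 -0.1605  0.107 ]
[ 0.6529 -0.1143  0.107 ]
[ 0.6593 -0.0674  0.107 ]
[ 0.665  -0.0204  0.107 ]
[0.6708 0.0266 0.107 ]
knob [ 0.6005 -0.1004  0.144 ] [ 0.6172 -0.1149  0.104 ]
m [ 0.6589 -0.0672  0.107 ] yaw -7.35130405676859 0.18858072968828835
far [ 0.7748 -0.2132  0.055 ] [0.8053 0.0431 0.055 ] track [ 0.5879 -0.1775  0.032 ] [ 0.606  -0.1811  0.032 ] [0.6191 0.0732 0.032 ]
tip [ 0.6095 -0.2994  0.018 ]
handle front [ 0.507 -0.325  0.02 ]
handle back top L [ 0.4317 -0.3549  0.033 ]
hbR [ 0.4267 -0.3332  0.033 ]
hfL [ 0.5075 -0.3347  0.033 ]
hfR [ 0.5044 -0.3153  0.033 ]
mat corner near tip [ 0.613  -0.2734  0.003 ]
mat0 [ 0.6146 -0.4507  0.003 ]
mat2 [ 0.4086 -0.2724  0.003 ]
```

```bash
python3 - <<'E'
from m import *
print('---')
a=g(32,143,.075);b=g(748,143,.075);print(a,b,np.linalg.norm(a-b),(a+b)/2)
a=g(48,322,.075);b=g(731,322,.075);print(a,b,np.linalg.norm(a-b),(a+b)/2)
E
```

```text
[ 0.6467 -0.1605  0.107 ]
[ 0.6529 -0.1143  0.107 ]
[ 0.6593 -0.0674  0.107 ]
[ 0.665  -0.0204  0.107 ]
[0.6708 0.0266 0.107 ]
knob [ 0.6005 -0.1004  0.144 ] [ 0.6172 -0.1149  0.104 ]
m [ 0.6589 -0.0672  0.107 ] yaw -7.35130405676859 0.18858072968828835
far [ 0.7748 -0.2132  0.055 ] [0.8053 0.0431 0.055 ] track [ 0.5879 -0.1775  0.032 ] [ 0.606  -0.1811  0.032 ] [0.6191 0.0732 0.032 ]
tip [ 0.6095 -0.2994  0.018 ]
handle front [ 0.507 -0.325  0.02 ]
handle back top L [ 0.4317 -0.3549  0.033 ]
hbR [ 0.4267 -0.3332  0.033 ]
hfL [ 0.5075 -0.3347  0.033 ]
hfR [ 0.5044 -0.3153  0.033 ]
mat corner near tip [ 0.613  -0.2734  0.003 ]
mat0 [ 0.6146 -0.4507  0.003 ]
mat2 [ 0.4086 -0.2724  0.003 ]
---
[ 0.61528108 -0.17895465  0.075     ] [0.64342325 0.05191303 0.075     ] 0.2325765872307064 [ 0.62935216 -0.06352081  0.075     ]
[ 0.67697162 -0.18611633  0.075     ] [0.70514474 0.04453682 0.075     ] 0.23236738480393299 [ 0.69105818 -0.07078975  0.075     ]
```

```bash
python3 -c "
from h import *
delta([.608,-.104,.125],173)"
```

```text
delta [ 0.007  -0.036   0.2047] [ 0.002 -0.001  0.003]
```

step_arm:
  deltas:
    - [0.007,-0.036,0.05,0.002,-0.001,0.003,-1]
    - [0.007,-0.036,0.1,0.002,-0.001,0.003,-1]
    - [0.007,-0.036,0.15,0.002,-0.001,0.003,-1]
    - [0.007,-0.036,0.18,0.002,-0.001,0.003,-1]
    - [0.007,-0.036,0.204,0.002,-0.001,0.003,-1]
    - [0.007,-0.036,0.204,0.002,-0.001,0.003,-1]
    - [0.007,-0.036,0.204,0.002,-0.001,0.003,-1]

```text
time: 2.8
tool_pos: [0.6086, -0.1032, 0.1271]
tool_rot: [0.001, 0.06, 0.998, -0.0]
contact_force: [-0.5, -0.8, 1.0]
gripper_width: 1.0
```

```bash
python3 - <<'E'
from h import *
c,im=snap('wrist','w2')
cv2.imwrite('pics/w2b.png',cv2.resize(np.clip(im*1.3,0,255).astype(np.uint8),(800,600),interpolation=cv2.INTER_CUBIC))
E
```

```text
(no output)
```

View pics/w2b.png

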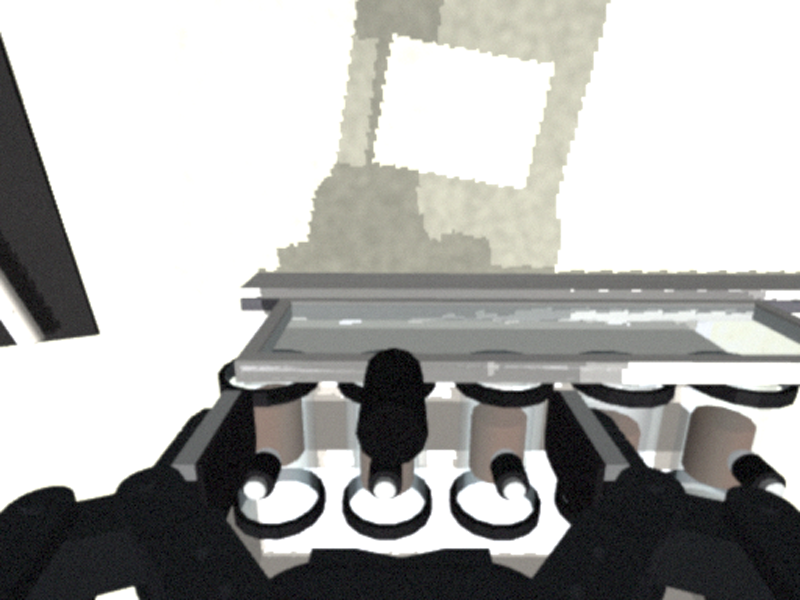

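The knob, at (392,380)–(392,435), is between the open fingers. I check its along-finger offset, then close.

```bash
python3 - <<'E'
from h import *
c=cal('wrist'); print(onz(c,392*.64,430*.64,.144), onz(c,394*.64,372*.64,.104))
E
```

```text
[ 0.60670192 -0.10614766  0.144     ] [ 0.60914895 -0.10640673  0.104     ]
```

step_arm:
  deltas:
    - [0,-0.003,0,0,0,0,0]
    - [0,-0.003,0,0,0,0,1]
    - [0,-0.003,0,0,0,0,1]
    - [0,-0.003,0,0,0,0,1]
    - [0,-0.003,0,0,0,0,1]
    - [0,-0.003,0,0,0,0,1]
    - [0,-0.003,0,0,0,0,1]
    - [0,-0.003,0,0,0,0,1]

```text
time: 3.65
tool_pos: [0.6084, -0.1073, 0.1269]
tool_rot: [0.001, 0.061, 0.998, -0.0]
contact_force: [-2.0, 1.4, 6.1]
gripper_width: 0.214
```

step_arm:
  deltas:
    - [0,0.02,0,0,0,0,1]
    - [0,0.04,0,0,0,0,1]
    - [0,0.06,0,0,0,0,1]
    - [0,0.08,0,0,0,0,1]
    - [0,0.1,0,0,0,0,1]
    - [0,0.12,0,0,0,0,1]
    - [0,0.14,0,0,0,0,1]
    - [0,0.16,0,0,0,0,1]
    - [0,0.18,0,0,0,0,1]
    - [0,0.195,0,0,0,0,1]
    - [0,0.205,0,0,0,0,1]
    - [0,0.21,0,0,0,0,1]
    - [0,0.21,0,0,0,0,1]
    - [0,0.21,0,0,0,0,1]

```text
time: 5.05
tool_pos: [0.6345, 0.1019, 0.1269]
tool_rot: [0.002, 0.061, 0.998, 0.0]
contact_force: [0.4, 1.0, 4.6]
gripper_width: 0.211
```

```bash
python3 - <<'E'
from h import *
c,im=snap('wrist','w3')
cv2.imwrite('pics/w3b.png',cv2.resize(np.clip(im*1.3,0,255).astype(np.uint8),(800,600),interpolation=cv2.INTER_CUBIC))
E
```

```text
(no output)
```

View pics/w3b.png

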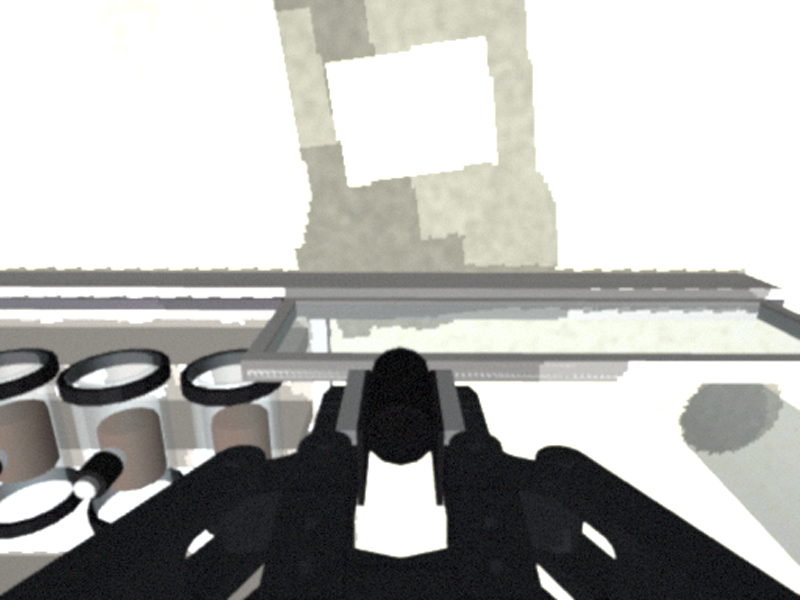

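step_arm:
  deltas:
    - [0,0.003,0,0,0,0,1]
    - [0,0.006,0,0,0,0,1]
    - [0,0.008,0,0,0,0,1]
    - [0,0.008,0,0,0,0,1]

```text
time: 5.5
tool_pos: [0.6352, 0.1076, 0.127]
tool_rot: [0.001, 0.061, 0.998, -0.002]
contact_force: [-1.3, -5.6, 6.3]
gripper_width: 0.214
```

step_arm:
  deltas:
    - [0,-0.002,0,0,0,0,-1]
    - [0,-0.002,0,0,0,0,-1]
    - [0,-0.002,0,0,0,0,-1]
    - [0,-0.002,0,0,0,0,-1]
    - [0,-0.002,-0.05,0,0,0,-1]
    - [0,-0.002,-0.1,0,0,0,-1]
    - [0,-0.002,-0.14,0,0,0,-1]
    - [0,-0.002,-0.14,0,0,0,-1]

```text
time: 6.3
tool_pos: [0.6375, 0.1077, 0.2753]
tool_rot: [0.008, 0.061, 0.998, 0.001]
contact_force: [0.8, 0.4, 0.5]
gripper_width: 1.0
```

```bash
python3 -c "
from h import *
delta([.44,-.33,.22],194)"
```

```text
delta [ 0.1438 -0.4585  0.0522] [-0.0007  0.0154 -0.3658]
```

step_arm:
  deltas:
    - [0.02,-0.05,0,0,0,0,-1]
    - [0.035,-0.1,0,0,0.015,-0.1,-1]
    - [0.05,-0.15,0.005,0,0.015,-0.2,-1]
    - [0.065,-0.2,0.01,0,0.015,-0.3,-1]
    - [0.08,-0.25,0.015,0,0.015,-0.366,-1]
    - [0.095,-0.3,0.02,0,0.015,-0.366,-1]
    - [0.11,-0.35,0.03,0,0.015,-0.366,-1]
    - [0.125,-0.4,0.04,0,0.015,-0.366,-1]
    - [0.144,-0.458,0.05,0,0.015,-0.366,-1]
    - [0.144,-0.458,0.052,0,0.015,-0.366,-1]
    - [0.144,-0.458,0.052,0,0.015,-0.366,-1]
    - [0.144,-0.458,0.052,0,0.015,-0.366,-1]

```text
time: 7.5
tool_pos: [0.4352, -0.3298, 0.2131]
tool_rot: [-0.007, -0.121, 0.993, 0.001]
contact_force: [0.6, 0.7, -0.3]
gripper_width: 1.003
```

```bash
python3 - <<'E'
from h import *
import pickle
c,im=snap('wrist','w4'); pickle.dump(c,open('w4.pkl','wb'))
cv2.imwrite('pics/w4b.png',cv2.resize(np.clip(im*1.3,0,255).astype(np.uint8),(800,600),interpolation=cv2.INTER_CUBIC))
snap('top','t4'); print(tool()[0])
E
```

```text
[ 0.43614709 -0.32900842  0.21403446]
```

View pics/w4b.png

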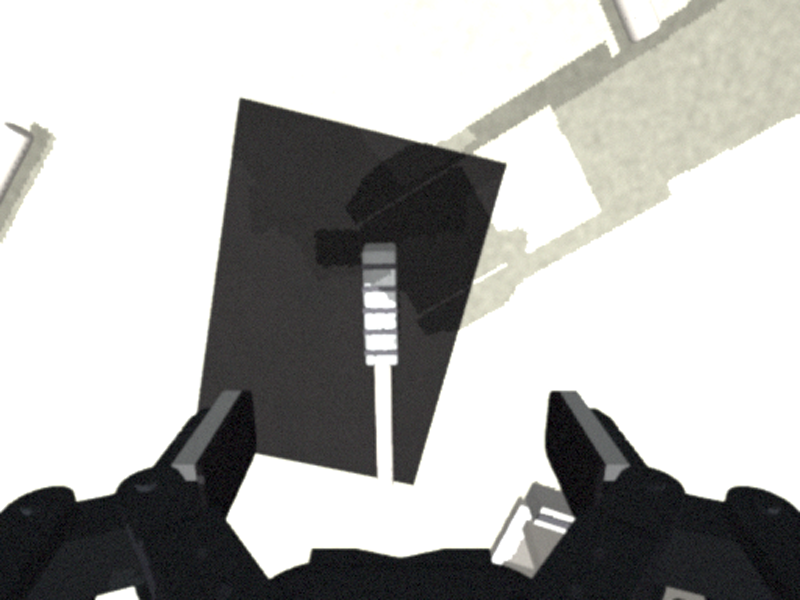

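View pics/t4.png

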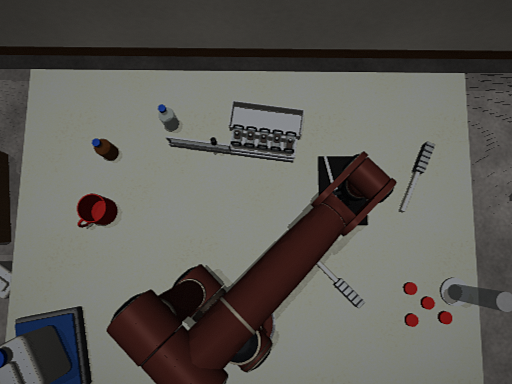

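Rod seen with its handle end at (379,243), handle front at (382,365) and tip at (385,480). The top view shows the guard fully open.

```bash
python3 - <<'E'
from h import *
import pickle
c=pickle.load(open('w4.pkl','rb')); im=cv2.imread('pics/w4.png')
g=lambda u,v,z:onz(c,u*.64,v*.64,z)
hb=g(379,243,.033)
for n,p in dict(hbtopedge=g(379,243,.033),hbL=g(363,245,.033),hbR=g(395,243,.033),hfL=g(366,355,.033),hfR=g(397,352,.033),tip=g(385,481,.018),root=g(382,364,.018)).items(): print(n,p.round(4))
d=g(385,481,.018)-g(382,364,.018); print(np.degrees(np.arctan2(d[1],d[0])),np.linalg.norm(d))
d=g(382,353,.033)-g(379,244,.033); print(np.degrees(np.arctan2(d[1],d[0])),np.linalg.norm(d))
E
```

```text
hbtopedge [ 0.4216 -0.3469  0.033 ]
hbL [ 0.4253 -0.3564  0.033 ]
hbR [ 0.4192 -0.337   0.033 ]
hfL [ 0.4986 -0.3379  0.033 ]
hfR [ 0.4914 -0.3179  0.033 ]
tip [ 0.6043 -0.2998  0.018 ]
root [ 0.5092 -0.3247  0.018 ]
14.651194183600962 0.09836673103591798
14.760302970773969 0.07482851560400489
```

```bash
python3 -c "
from h import *
delta([.467,-.3345,.0145],194.7)"
```

```text
delta [-0.0313 -0.0133  0.1991] [ 0.0024 -0.0135 -0.0113]
```

step_arm:
  deltas:
    - [-0.031,-0.013,0.03,0.002,-0.0135,-0.011,-1]
    - [-0.031,-0.013,0.07,0.002,-0.0135,-0.011,-1]
    - [-0.031,-0.013,0.11,0.002,-0.0135,-0.011,-1]
    - [-0.031,-0.013,0.14,0.002,-0.0135,-0.011,-1]
    - [-0.031,-0.013,0.17,0.002,-0.0135,-0.011,-1]
    - [-0.031,-0.013,0.185,0.002,-0.0135,-0.011,-1]
    - [-0.031,-0.013,0.185,0.002,-0.0135,-0.011,-1]
    - [-0.031,-0.013,0.185,0.002,-0.0135,-0.011,-1]

```text
time: 8.4
tool_pos: [0.4674, -0.3354, 0.03]
tool_rot: [0.0, -0.128, 0.992, -0.001]
contact_force: [0.7, -0.3, -0.2]
gripper_width: 1.0
```

```bash
python3 - <<'E'
from h import *
delta([.467,-.3345,.0145],194.7)
c,im=snap('wrist','w5')
cv2.imwrite('pics/w5b.png',cv2.resize(np.clip(im*1.3,0,255).astype(np.uint8),(800,600),interpolation=cv2.INTER_CUBIC))
E
```

```text
delta [0.0002 0.001  0.0155] [-0.0015  0.0007 -0.0004]
```

View pics/w5b.png

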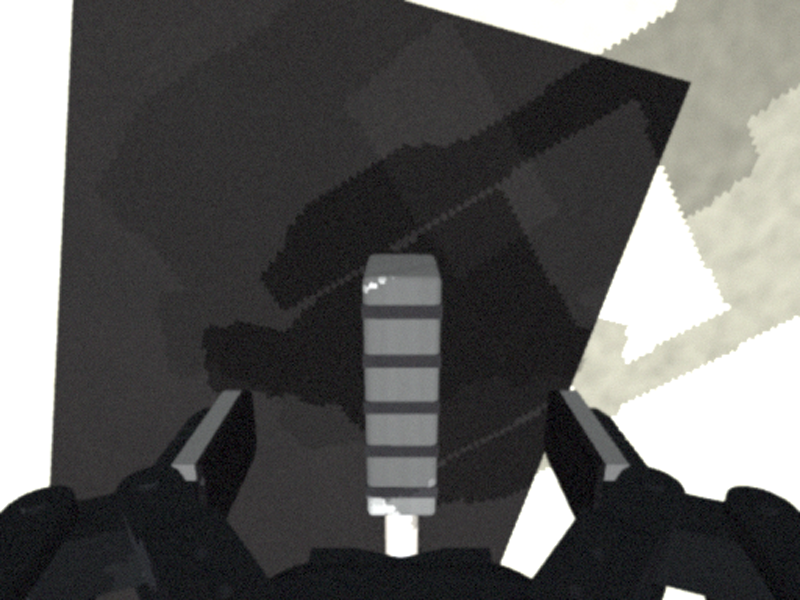

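step_arm:
  deltas:
    - [0,0,0.008,-0.001,0,0,-1]
    - [0,0,0.0155,-0.001,0,0,-1]
    - [0,0,0.0155,-0.001,0,0,0]
    - [0,0,0.0155,-0.001,0,0,1]
    - [0,0,0.0155,-0.001,0,0,1]
    - [0,0,0.0155,-0.001,0,0,1]
    - [0,0,0.0155,-0.001,0,0,1]
    - [0,0,0.0155,-0.001,0,0,1]
    - [0,0,0.0155,-0.001,0,0,1]
    - [0,0,0.0155,-0.001,0,0,1]

```text
time: 9.45
tool_pos: [0.4667, -0.3356, 0.0138]
tool_rot: [0.0, -0.127, 0.992, 0.0]
contact_force: [-0.2, -0.9, 2.5]
gripper_width: 0.245
```

```bash
python3 -c "
from h import *
p,R=tool();print(p,R.as_matrix().round(3).tolist())"
```

```text
[ 0.46668828 -0.3356466   0.01375844] [[-0.968, -0.252, 0.0], [-0.252, 0.968, 0.0], [-0.0, 0.0, -1.0]]
```

step_arm:
  deltas:
    - [0,0,-0.01,0,0,0,1]
    - [0,0,-0.03,0,0,0,1]
    - [0,0,-0.06,0,0,0,1]
    - [0,0,-0.1,0,0,0,1]
    - [0,0,-0.136,0,0,0,1]
    - [0,0,-0.136,0,0,0,1]
    - [0,0,-0.136,0,0,0,1]

```text
time: 10.15
tool_pos: [0.4664, -0.3354, 0.1496]
tool_rot: [0.0, -0.127, 0.992, 0.0]
contact_force: [-1.4, -0.2, -3.7]
gripper_width: 0.252
```

```bash
python3 -c "
from h import *
delta([.43,-.1355,.15],173)"
```

```text
delta [-0.0153  0.2026 -0.0004] [3.000e-04 1.000e-04 3.775e-01]
```

step_arm:
  deltas:
    - [0.03,0.03,0,0,0,0.06,1]
    - [0.03,0.07,0,0,0,0.15,1]
    - [0.02,0.11,0,0,0,0.23,1]
    - [0.0,0.15,0,0,0,0.3,1]
    - [-0.015,0.19,0,0,0,0.377,1]
    - [-0.015,0.203,0,0,0,0.377,1]
    - [-0.015,0.203,0,0,0,0.377,1]
    - [-0.015,0.203,0,0,0,0.377,1]

```text
time: 10.95
tool_pos: [0.4288, -0.1353, 0.1479]
tool_rot: [-0.002, 0.061, 0.998, 0.001]
contact_force: [0.2, -0.3, -3.2]
gripper_width: 0.245
```

```bash
python3 - <<'E'
from h import *
c,im=snap('wrist','w6')
cv2.imwrite('pics/w6b.png',cv2.resize(np.clip(im*1.3,0,255).astype(np.uint8),(800,600),interpolation=cv2.INTER_CUBIC))
c,im=snap('scene','s6'); 
cv2.imwrite('pics/s6b.png',cv2.resize(np.clip(im[100:310,120:340]*1.5,0,255).astype(np.uint8),None,fx=2.8,fy=2.8,interpolation=cv2.INTER_CUBIC))
c,im=snap('top','t6'); 
cv2.imwrite('pics/t6b.png',cv2.resize(np.clip(im[80:230,150:350]*1.5,0,255).astype(np.uint8),None,fx=3.8,fy=3.8,interpolation=cv2.INTER_CUBIC))
E
```

```text
(no output)
```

View pics/w6b.png

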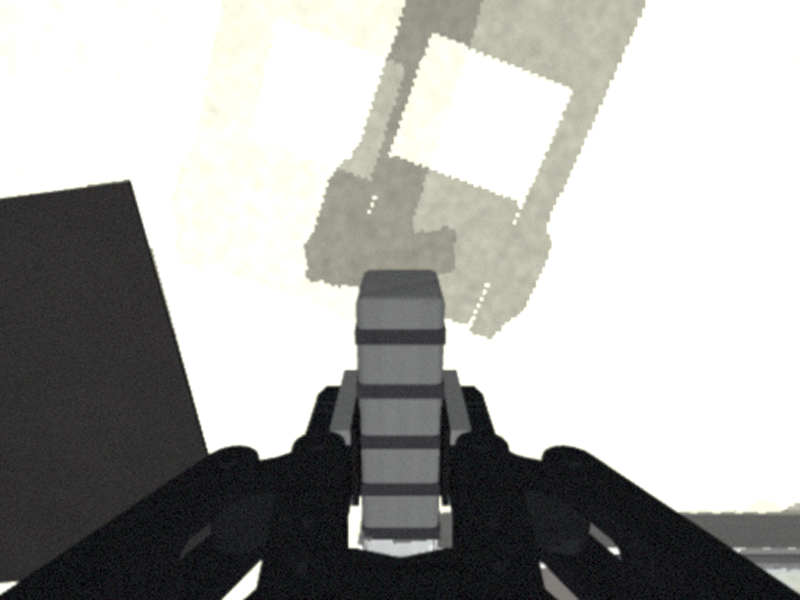

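View pics/s6b.png

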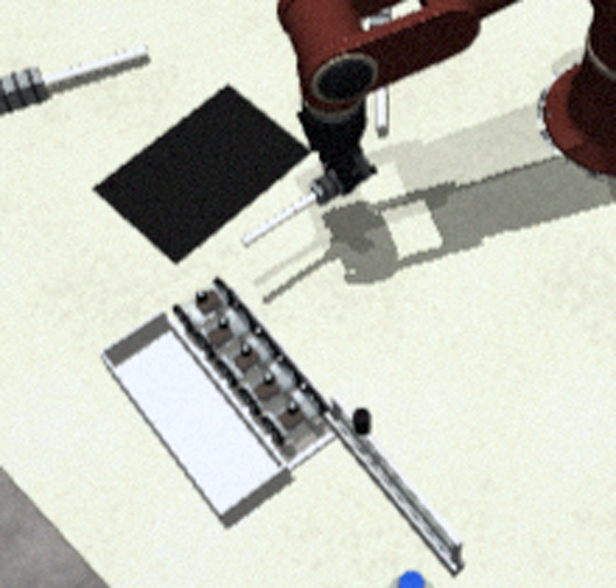

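View pics/t6b.png

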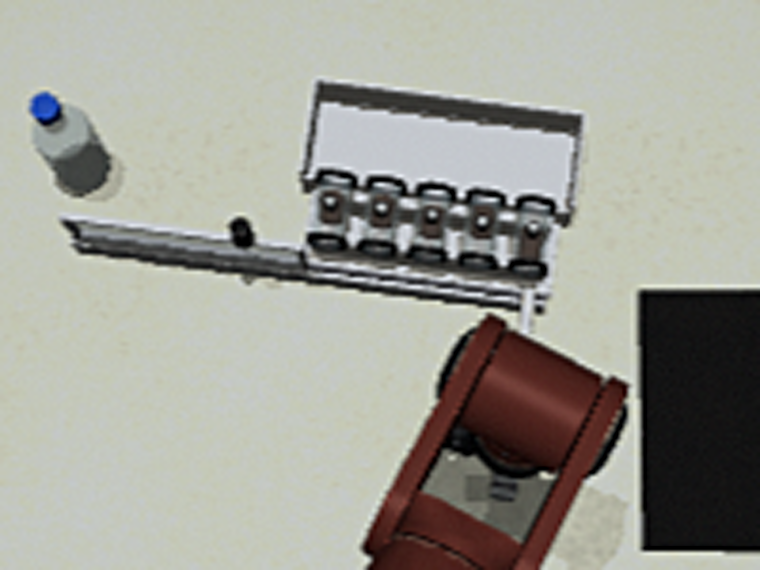

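```bash
cat >> h.py <<'E'
O=np.array([.660,-.067,0]); EX=np.array([.9925,-.1219,0]); EY=np.array([.1219,.9925,0])
def rk(p): p=np.array(p)-O; return np.array([p@EX,p@EY,p[2]]).round(4)
def W(x,y,z): return O+x*EX+y*EY+np.array([0,0,z])
def tri(a,b):
    (o1,d1),(o2,d2)=a,b; A=np.column_stack([d1,-d2]); s=np.linalg.lstsq(A,o2-o1,rcond=None)[0]
    p,q=o1+s[0]*d1,o2+s[1]*d2; return (p+q)/2,np.linalg.norm(p-q)
E
python3 - <<'E'
from h import *
ct=cal('top');cs=cal('scene'); p,R=tool(); print(rk(p),p, np.degrees(np.arctan2(*R.as_matrix()[[1,0],0])))
X,e=tri(ray(ct,150+526/3.8,80+284/3.8),ray(cs,120+248/2.8,100+241/2.8)); print(X.round(4),e,rk(X))
print('expected tip',(p-.144*R.as_matrix()[:,0]+[0,0,.0042]).round(4))
E
```

```text
[-0.2204 -0.0969  0.149 ] [ 0.42945359 -0.13628286  0.14898187] 172.93308694491003
[ 0.5752 -0.1493  0.1597] 0.008645152478439047 [-0.0741 -0.092   0.1597]
expected tip [ 0.5724 -0.154   0.153 ]
```

```bash
python3 -c "
from h import *
delta(W(-.219,-.096,.070),173)"
```

```text
delta [-0.0015  0.0008  0.079 ] [ 0.0007 -0.0014 -0.0012]
```

step_arm:
  deltas:
    - [-0.001,0.001,0.04,0.001,-0.001,-0.001,1]
    - [-0.001,0.001,0.07,0.001,-0.001,-0.001,1]
    - [-0.001,0.001,0.079,0.001,-0.001,-0.001,1]
    - [-0.001,0.001,0.079,0.001,-0.001,-0.001,1]
    - [-0.001,0.001,0.079,0.001,-0.001,-0.001,1]

```text
time: 11.6
tool_pos: [0.4317, -0.1352, 0.0718]
tool_rot: [0.001, 0.061, 0.998, -0.001]
contact_force: [-0.2, -0.5, -2.3]
gripper_width: 0.244
```

```bash
python3 - <<'E'
from h import *
p,R=tool(); print(rk(p),np.degrees(np.arctan2(*R.as_matrix()[[1,0],0])),manip.state()['contact_force'])
ct,im=snap('top','t7')
cv2.imwrite('pics/t7b.png',cv2.resize(np.clip(im[120:180,250:320]*1.5,0,255).astype(np.uint8),None,fx=9,fy=9,interpolation=cv2.INTER_CUBIC))
cs,im=snap('scene','s7'); 
cv2.imwrite('pics/s7b.png',cv2.resize(np.clip(im[160:240,170:270]*1.5,0,255).astype(np.uint8),None,fx=7,fy=7,interpolation=cv2.INTER_CUBIC))
tip=p-.144*R.as_matrix()[:,0]+[0,0,.0042]; m=W(-.035,-.096,.075)
for X in (tip,m):
  u,v=proj(ct,X);a=((u-250)*9,(v-120)*9); u,v=proj(cs,X);print(np.round(a),np.round([(u-170)*7,(v-160)*7]))
E
```

```text
[-0.2182 -0.0955  0.0718] 173.03944116898626 [-0.16922247 -0.477241   -2.34670275]
[330. 371.] [275. 260.]
[344. 277.] [212. 303.]
```

View pics/t7b.png

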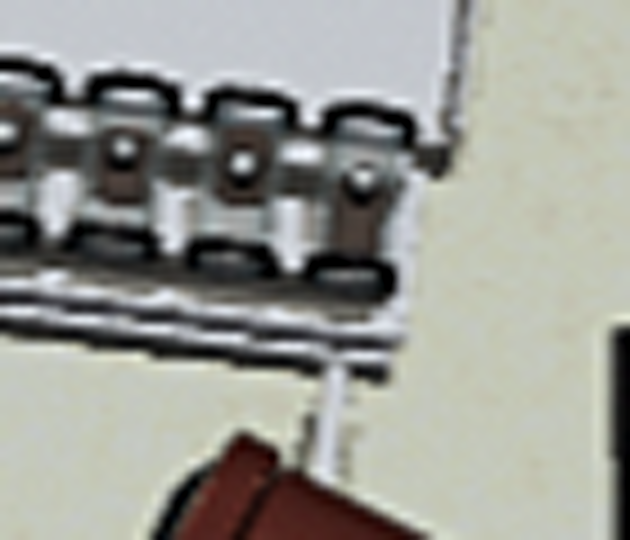

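View pics/s7b.png

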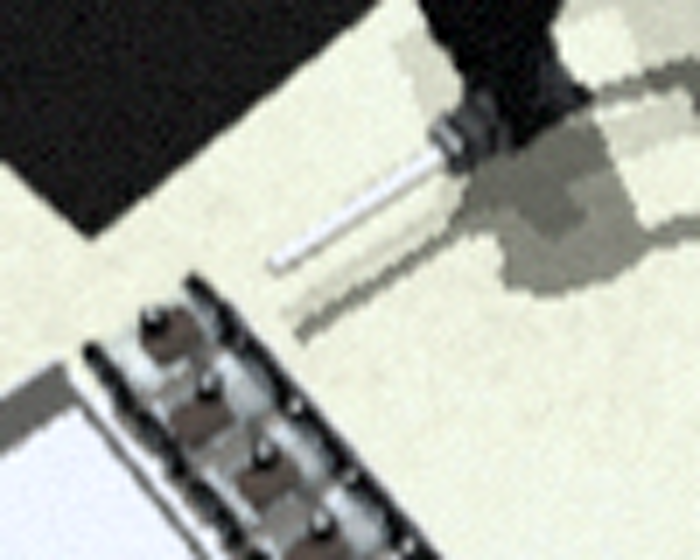

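Predicted tip and mouth pixels agree with the images within about 1–2 mm in both views, so I insert.

step_arm:
  deltas:
    - [-0.01,0,0.002,0,0,0,1]
    - [-0.02,0,0.002,0,0,0,1]
    - [-0.03,0,0.002,0,0,0,1]
    - [-0.04,0,0.002,0,0,0,1]
    - [-0.045,0,0.002,0,0,0,1]
    - [-0.05,0,0.002,0,0,0,1]
    - [-0.055,0,0.002,0,0,0,1]
    - [-0.055,0,0.002,0,0,0,1]

```text
time: 12.5
tool_pos: [0.4855, -0.1409, 0.0683]
tool_rot: [-0.0, 0.06, 0.998, -0.0]
contact_force: [-0.0, -0.4, -2.2]
gripper_width: 0.245
```

```bash
python3 - <<'E'
from h import *
p,R=tool(); print(rk(p),np.degrees(np.arctan2(*R.as_matrix()[[1,0],0])))
cs,im=snap('scene','s8'); 
cv2.imwrite('pics/s8b.png',cv2.resize(np.clip(im[160:240,170:270]*1.5,0,255).astype(np.uint8),None,fx=7,fy=7,interpolation=cv2.INTER_CUBIC))
E
```

```text
[-0.1641 -0.0946  0.0683] 173.087558489414
```

View pics/s8b.png

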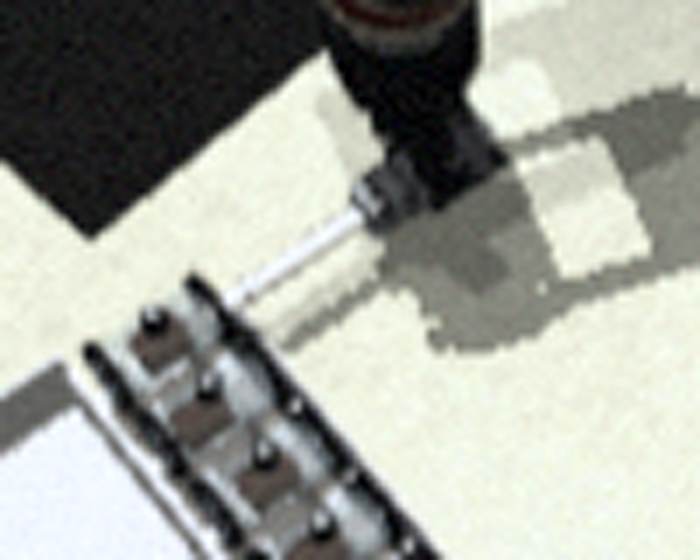

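step_arm:
  deltas:
    - [-0.006,-0.001,-0.001,0,0,0,1]
    - [-0.012,-0.001,-0.001,0,0,0,1]
    - [-0.018,-0.001,-0.001,0,0,0,1]
    - [-0.024,-0.001,-0.001,0,0,0,1]
    - [-0.03,-0.001,-0.001,0,0,0,1]
    - [-0.036,-0.001,-0.001,0,0,0,1]
    - [-0.042,-0.001,-0.001,0,0,0,1]
    - [-0.048,-0.001,-0.001,0,0,0,1]
    - [-0.054,-0.001,-0.001,0,0,0,1]
    - [-0.058,-0.001,-0.001,0,0,0,1]
    - [-0.058,-0.001,-0.001,0,0,0,1]
    - [-0.058,-0.001,-0.001,0,0,0,1]

```text
time: 13.75
tool_pos: [0.5427, -0.1489, 0.0694]
tool_rot: [0.0, 0.06, 0.998, -0.0]
contact_force: [-0.1, -0.4, -2.3]
gripper_width: 0.243
```

```bash
python3 - <<'E'
from h import *
p,R=tool(); print(rk(p),np.degrees(np.arctan2(*R.as_matrix()[[1,0],0])))
cs,im=snap('scene','s9'); 
cv2.imwrite('pics/s9b.png',cv2.resize(np.clip(im[160:260,150:270]*1.5,0,255).astype(np.uint8),None,fx=6,fy=6,interpolation=cv2.INTER_CUBIC))
E
```

```text
[-0.1064 -0.0956  0.0694] 173.0798205331664
```

View pics/s9b.png

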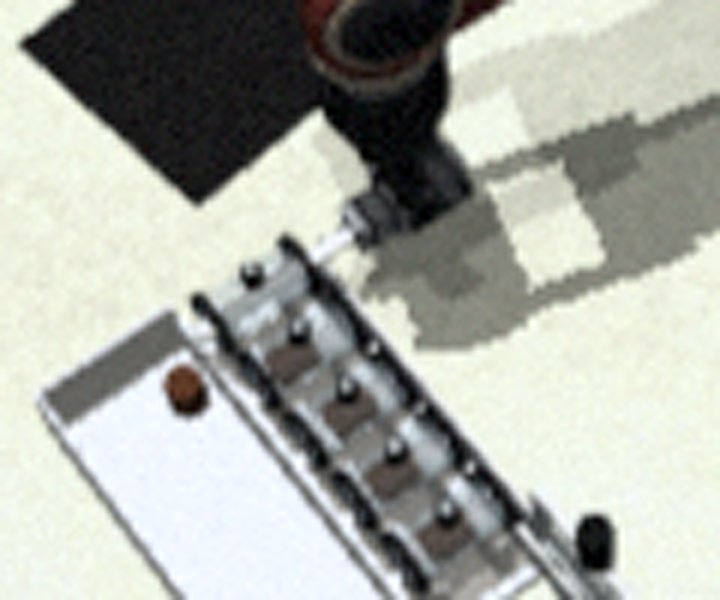

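Plug 0 lies in the tray at (185,390). On to tube 1.

step_arm:
  deltas:
    - [0.02,0,0,0,0,0,1]
    - [0.045,0,0,0,0,0,1]
    - [0.07,0,0,0,0,0,1]
    - [0.095,0,0,0,0,0,1]
    - [0.112,0,0,0,0,0,1]
    - [0.112,0.02,0,0,0,0,1]
    - [0.112,0.048,0,0,0,0,1]
    - [0.112,0.048,0,0,0,0,1]
    - [0.112,0.048,0,0,0,0,1]

```text
time: 14.7
tool_pos: [0.4373, -0.0876, 0.0695]
tool_rot: [0.0, 0.06, 0.998, -0.0]
contact_force: [-0.1, -0.0, -2.5]
gripper_width: 0.245
```

```bash
cat > chk.py <<'E'
from h import *
import sys
n=sys.argv[1]; y=float(sys.argv[2])
p,R=tool(); print(rk(p),np.degrees(np.arctan2(*R.as_matrix()[[1,0],0])))
if len(sys.argv)>3: delta(W(float(sys.argv[3]),y,.0695),173)
w,im1=snap('wrist',n+'w'); cs,im2=snap('scene',n+'s')
a=cv2.resize(np.clip(im1[150:384,190:320]*1.3,0,255).astype(np.uint8),None,fx=2,fy=2)
b=cv2.resize(np.clip(im2[150:260,150:270]*1.5,0,255).astype(np.uint8),None,fx=4.3,fy=4.3,interpolation=cv2.INTER_CUBIC)[:468]
cv2.imwrite(f'pics/{n}.png',np.hstack([a,b]))
E
python3 chk.py a1 -.048 -.219
```

```text
[-0.2185 -0.0476  0.0695] 173.15317787097158
delta [ 0.0005 -0.0004  0.    ] [-0.0008  0.0007  0.0027]
```

View pics/a1.png

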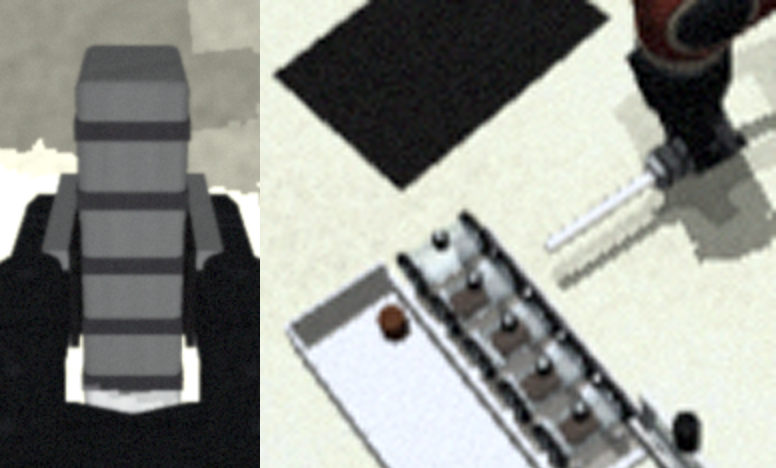

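step_arm:
  deltas:
    - [-0.014,0,0,0,0,0.002,1]
    - [-0.028,0,0,0,0,0.002,1]
    - [-0.042,0,0,0,0,0.002,1]
    - [-0.052,0,0,0,0,0.002,1]
    - [-0.059,0,0,0,0,0.002,1]
    - [-0.066,0,0,0,0,0.002,1]
    - [-0.073,0,0,0,0,0.002,1]
    - [-0.08,0,0,0,0,0.002,1]
    - [-0.087,0,0,0,0,0.002,1]
    - [-0.094,0,0,0,0,0.002,1]
    - [-0.101,0,0,0,0,0.002,1]
    - [-0.107,0,0,0,0,0.002,1]
    - [-0.112,0,0,0,0,0.002,1]
    - [-0.114,0,0,0,0,0.002,1]
    - [-0.114,0,0,0,0,0.002,1]

```text
time: 16.3
tool_pos: [0.5508, -0.1015, 0.0695]
tool_rot: [0.0, 0.061, 0.998, -0.0]
contact_force: [0.5, -0.1, -3.0]
gripper_width: 0.25
```

```bash
python3 chk.py a2 -.048 -.105
```

```text
[-0.1042 -0.0476  0.0695] 172.96507954796866
delta [ 0.0008 -0.0004 -0.    ] [-0.0003  0.0004 -0.0006]
```

View pics/a2.png

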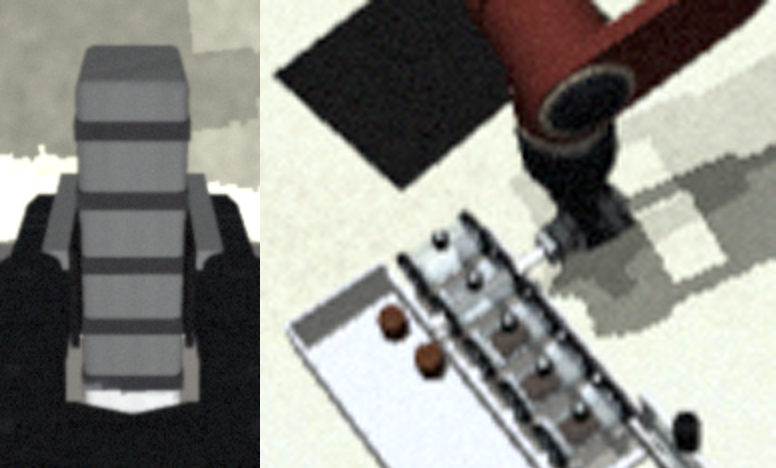

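Two plugs are in the tray, at (394,322) and (430,360). Tube 2 next.

step_arm:
  deltas:
    - [-0.0,0,0,0,0,0,1]
    - [0.025,0,0,0,0,0,1]
    - [0.05,0,0,0,0,0,1]
    - [0.075,0,0,0,0,0,1]
    - [0.1,0,0,0,0,0,1]
    - [0.114,0,0,0,0,0,1]
    - [0.115,0.02,0,0,0,0,1]
    - [0.115,0.0475,0,0,0,0,1]
    - [0.115,0.0475,0,0,0,0,1]
    - [0.115,0.0475,0,0,0,0,1]

```text
time: 17.4
tool_pos: [0.4422, -0.0401, 0.0695]
tool_rot: [0.0, 0.061, 0.998, -0.0]
contact_force: [0.1, 0.8, -2.8]
gripper_width: 0.248
```

```bash
python3 chk.py a3 0 -.219
```

```text
[-2.195e-01  2.000e-04  6.950e-02] 173.04415605739555
delta [-0.0005 -0.0002  0.    ] [-0.0007  0.0007  0.0008]
```

View pics/a3.png

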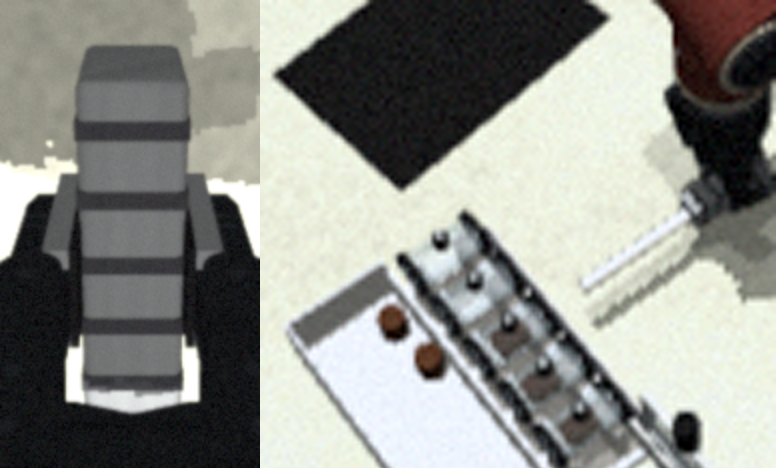

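step_arm:
  deltas:
    - [-0.014,0,0,0,0,0.001,1]
    - [-0.028,0,0,0,0,0.001,1]
    - [-0.042,0,0,0,0,0.001,1]
    - [-0.052,0,0,0,0,0.001,1]
    - [-0.059,0,0,0,0,0.001,1]
    - [-0.066,0,0,0,0,0.001,1]
    - [-0.073,0,0,0,0,0.001,1]
    - [-0.08,0,0,0,0,0.001,1]
    - [-0.087,0,0,0,0,0.001,1]
    - [-0.094,0,0,0,0,0.001,1]
    - [-0.101,0,0,0,0,0.001,1]
    - [-0.107,0,0,0,0,0.001,1]
    - [-0.112,0,0,0,0,0.001,1]
    - [-0.115,0,0,0,0,0.001,1]
    - [-0.115,0,0,0,0,0.001,1]

```text
time: 19.0
tool_pos: [0.5568, -0.0544, 0.0695]
tool_rot: [0.0, 0.062, 0.998, -0.0]
contact_force: [-1.1, 0.1, -2.7]
gripper_width: 0.245
```

```bash
python3 chk.py a4 0 -.105
```

```text
[-1.04e-01 -1.00e-04  6.95e-02] 172.90976641118183
delta [0.001  0.0001 0.    ] [-0.0003  0.0006 -0.0016]
```

View pics/a4.png

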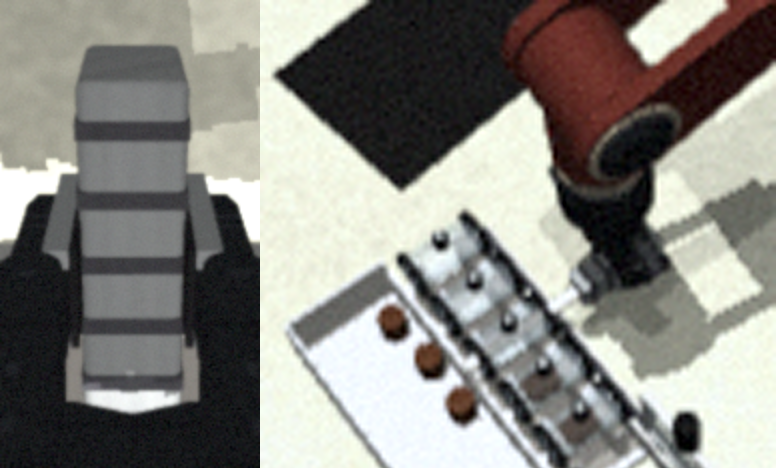

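Three plugs are out, the third at (462,404). Tube 3 next.

step_arm:
  deltas:
    - [0.005,0,0,0,0,0,1]
    - [0.025,0,0,0,0,0,1]
    - [0.05,0,0,0,0,0,1]
    - [0.075,0,0,0,0,0,1]
    - [0.1,0,0,0,0,0,1]
    - [0.114,0,0,0,0,0,1]
    - [0.115,0.02,0,0,0,-0.001,1]
    - [0.115,0.048,0,0,0,-0.001,1]
    - [0.115,0.048,0,0,0,-0.001,1]
    - [0.115,0.048,0,0,0,-0.001,1]

```text
time: 20.1
tool_pos: [0.4478, 0.0077, 0.0694]
tool_rot: [0.0, 0.061, 0.998, -0.0]
contact_force: [0.3, -0.0, -2.2]
gripper_width: 0.25
```

```bash
python3 chk.py a5 0.048 -.219
```

```text
[-0.2197  0.0483  0.0694] 173.04622740374262
delta [-0.0007 -0.0003 -0.0001] [-0.0007  0.0005  0.0008]
```

View pics/a5.png

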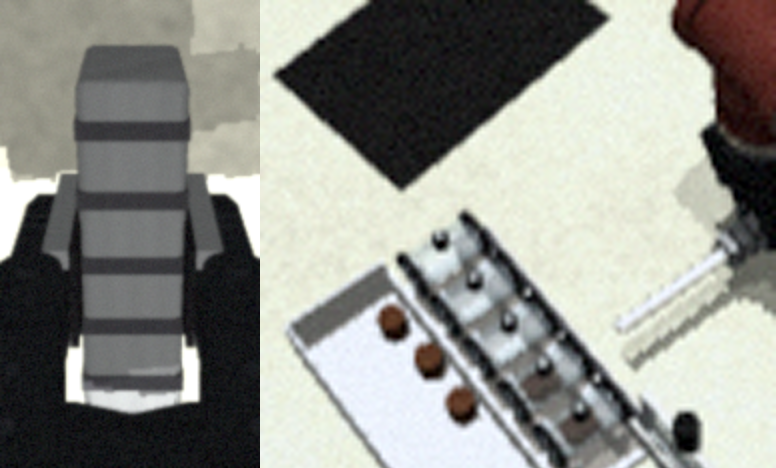

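step_arm:
  deltas:
    - [-0.014,0,0,0,0,0.001,1]
    - [-0.028,0,0,0,0,0.001,1]
    - [-0.042,0,0,0,0,0.001,1]
    - [-0.052,0,0,0,0,0.001,1]
    - [-0.059,0,0,0,0,0.001,1]
    - [-0.066,0,0,0,0,0.001,1]
    - [-0.073,0,0,0,0,0.001,1]
    - [-0.08,0,0,0,0,0.001,1]
    - [-0.087,0,0,0,0,0.001,1]
    - [-0.094,0,0,0,0,0.001,1]
    - [-0.101,0,0,0,0,0.001,1]
    - [-0.107,0,0,0,0,0.001,1]
    - [-0.112,0,0,0,0,0.001,1]
    - [-0.115,0,0,0,0,0.001,1]
    - [-0.115,0,0,0,0,0.001,1]

```text
time: 21.7
tool_pos: [0.5627, -0.0067, 0.0695]
tool_rot: [0.0, 0.062, 0.998, -0.0]
contact_force: [0.4, -0.3, -2.6]
gripper_width: 0.242
```

```bash
python3 chk.py a6 0.048 -.105
```

```text
[-0.1039  0.048   0.0695] 172.9094203802009
delta [ 0.0011 -0.     -0.    ] [-0.0003  0.0006 -0.0016]
```

View pics/a6.png

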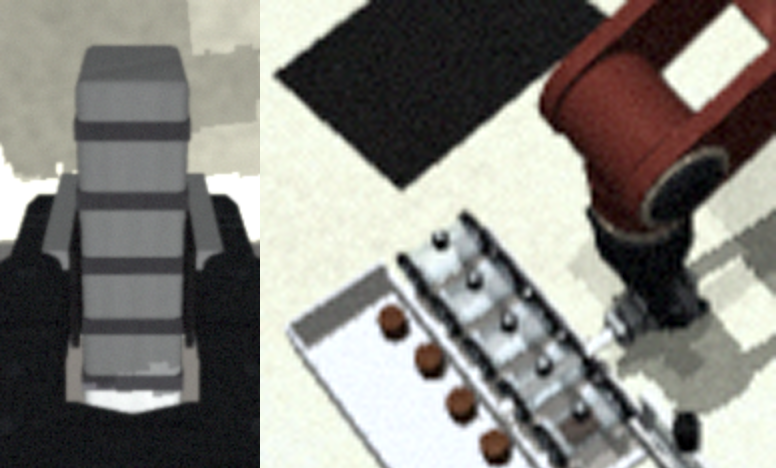

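Four plugs are out. Tube 4 next.

step_arm:
  deltas:
    - [0.005,0,0,0,0,0,1]
    - [0.025,0,0,0,0,0,1]
    - [0.05,0,0,0,0,0,1]
    - [0.075,0,0,0,0,0,1]
    - [0.1,0,0,0,0,0,1]
    - [0.114,0,0,0,0,0,1]
    - [0.115,0.02,0,0,0,-0.001,1]
    - [0.115,0.048,0,0,0,-0.001,1]
    - [0.115,0.048,0,0,0,-0.001,1]
    - [0.115,0.048,0,0,0,-0.001,1]

```text
time: 22.8
tool_pos: [0.4537, 0.0554, 0.0694]
tool_rot: [0.0, 0.061, 0.998, -0.0]
contact_force: [-0.2, -0.1, -2.6]
gripper_width: 0.244
```

```bash
python3 chk.py a7 0.096 -.219
```

```text
[-0.2197  0.0964  0.0694] 173.0490600574862
delta [-0.0007 -0.0004 -0.0001] [-0.0007  0.0004  0.0009]
```

View pics/a7.png

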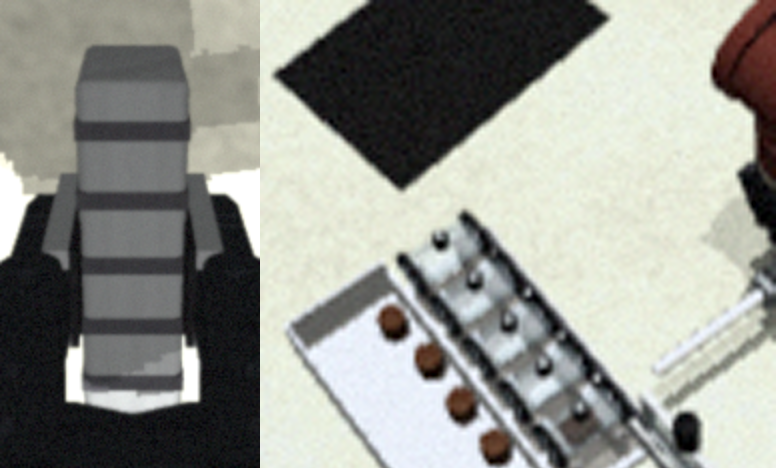

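step_arm:
  deltas:
    - [-0.014,-0.001,0,0,0,0.001,1]
    - [-0.028,-0.001,0,0,0,0.001,1]
    - [-0.042,-0.001,0,0,0,0.001,1]
    - [-0.052,-0.001,0,0,0,0.001,1]
    - [-0.059,-0.001,0,0,0,0.001,1]
    - [-0.066,-0.001,0,0,0,0.001,1]
    - [-0.073,-0.001,0,0,0,0.001,1]
    - [-0.08,-0.001,0,0,0,0.001,1]
    - [-0.087,-0.001,0,0,0,0.001,1]
    - [-0.094,-0.001,0,0,0,0.001,1]
    - [-0.101,-0.001,0,0,0,0.001,1]
    - [-0.107,-0.001,0,0,0,0.001,1]
    - [-0.112,-0.001,0,0,0,0.001,1]
    - [-0.115,-0.001,0,0,0,0.001,1]
    - [-0.115,-0.001,0,0,0,0.001,1]

```text
time: 24.4
tool_pos: [0.5685, 0.0401, 0.0695]
tool_rot: [0.0, 0.062, 0.998, -0.0]
contact_force: [-0.6, -0.9, -2.8]
gripper_width: 0.239
```

```bash
sed -i 's/im2\[150:260,150:270\]/im2[170:280,150:270]/' chk.py; python3 chk.py a8 0.096 -.105
```

```text
[-0.1038  0.0951  0.0695] 172.90261359487755
delta [ 0.0012  0.0009 -0.    ] [-0.0003  0.0006 -0.0017]
```

View pics/a8.png

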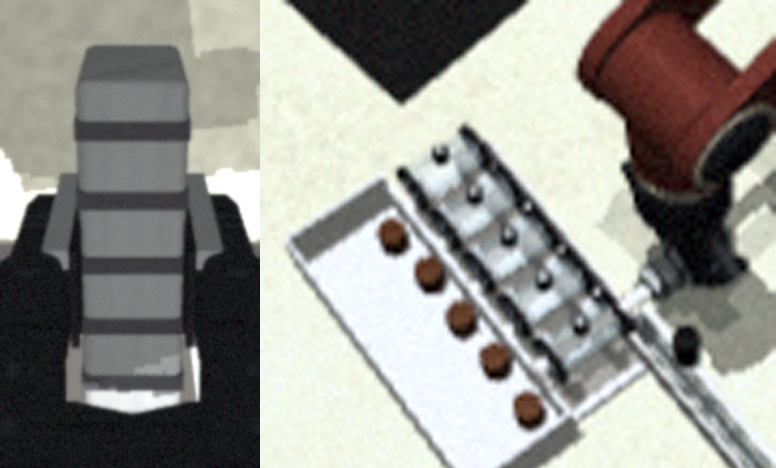

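All five plugs lie in the tray and the tubes are clear. I retract, lift and take the rod back to the mat.

step_arm:
  deltas:
    - [0.005,0,0,0,0,0,1]
    - [0.025,0,0,0,0,0,1]
    - [0.05,0,0,0,0,0,1]
    - [0.075,0,0,0,0,0,1]
    - [0.1,0,0,0,0,0,1]
    - [0.12,0,0,0,0,0,1]
    - [0.12,0,0,0,0,0,1]
    - [0.12,0,-0.03,0,0,0,1]
    - [0.12,0,-0.07,0,0,0,1]
    - [0.12,0,-0.08,0,0,0,1]
    - [0.12,0,-0.08,0,0,0,1]

```text
time: 25.6
tool_pos: [0.4509, 0.0549, 0.1518]
tool_rot: [0.003, 0.062, 0.998, -0.0]
contact_force: [0.3, 0.0, -2.7]
gripper_width: 0.245
```

```bash
python3 -c "
from h import *
delta([.45,-.362,.15],181)"
```

```text
delta [-0.0506 -0.4138  0.002 ] [-0.0003  0.006  -0.1413]
```

step_arm:
  deltas:
    - [0,-0.03,0,0,0.006,0,1]
    - [-0.005,-0.07,0,0,0.006,-0.03,1]
    - [-0.01,-0.11,0,0,0.006,-0.06,1]
    - [-0.015,-0.15,0,0,0.006,-0.08,1]
    - [-0.02,-0.19,0,0,0.006,-0.1,1]
    - [-0.028,-0.23,0,0,0.006,-0.12,1]
    - [-0.034,-0.27,0,0,0.006,-0.141,1]
    - [-0.04,-0.31,0,0,0.006,-0.141,1]
    - [-0.045,-0.35,0,0,0.006,-0.141,1]
    - [-0.05,-0.39,0,0,0.006,-0.141,1]
    - [-0.05,-0.414,0,0,0.006,-0.141,1]
    - [-0.05,-0.414,0,0,0.006,-0.141,1]
    - [-0.05,-0.414,0,0,0.006,-0.141,1]
    - [-0.05,-0.414,0,0,0.006,-0.141,1]

```text
time: 27.0
tool_pos: [0.4471, -0.3607, 0.1477]
tool_rot: [-0.004, -0.009, 1.0, 0.001]
contact_force: [0.1, 0.9, -2.6]
gripper_width: 0.246
```

```bash
sed -i 's/im2\[170:280,150:270\]/im2[110:220,140:260]/' chk.py; python3 chk.py b1 0; python3 -c "
from h import *
delta([.45,-.362,.015],181)"
```

```text
[-0.1755 -0.3174  0.1477] -178.97732485212308
delta [-0.0034 -0.0015  0.1336] [ 0.0012 -0.0064  0.001 ]
```

View pics/b1.png

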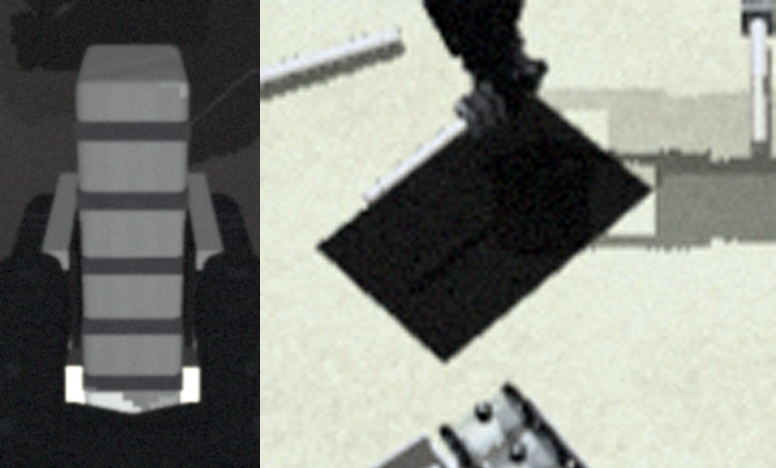

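step_arm:
  deltas:
    - [-0.003,-0.001,0.04,0.001,-0.006,0,1]
    - [-0.003,-0.001,0.08,0.001,-0.006,0,1]
    - [-0.003,-0.001,0.11,0.001,-0.006,0,1]
    - [-0.003,-0.001,0.12,0.001,-0.006,0,1]
    - [-0.003,-0.001,0.127,0.001,-0.006,0,1]
    - [-0.003,-0.001,0.131,0.001,-0.006,0,1]
    - [-0.003,-0.001,0.1335,0.001,-0.006,0,1]
    - [-0.003,-0.001,0.1335,0.001,-0.006,0,1]
    - [-0.003,-0.001,0.1335,0.001,-0.006,0,1]

```text
time: 28.0
tool_pos: [0.4505, -0.3637, 0.0172]
tool_rot: [0.001, -0.009, 1.0, -0.001]
contact_force: [0.2, 0.5, -3.1]
gripper_width: 0.242
```

step_arm:
  deltas:
    - [0,0,0.0015,0,0,0,1]
    - [0,0,0.003,0,0,0,1]
    - [0,0,0.003,0,0,0,1]

```text
time: 28.3
tool_pos: [0.4502, -0.3634, 0.0138]
tool_rot: [0.001, -0.009, 1.0, -0.001]
contact_force: [-0.3, 0.4, 0.2]
gripper_width: 0.247
```

Contact: the weight has left the wrist. I release and rise.

step_arm:
  deltas:
    - [0,0,0,0,0,0,0.3]
    - [0,0,0,0,0,0,-0.3]
    - [0,0,0,0,0,0,-1]
    - [0,0,0,0,0,0,-1]
    - [0,0,0,0,0,0,-1]
    - [0,0,0,0,0,0,-1]
    - [0,0,-0.02,0,0,0,-1]
    - [0,0,-0.05,0,0,0,-1]
    - [0,0,-0.1,0,0,0,-1]
    - [0,0,-0.15,0,0,0,-1]
    - [0,0,-0.2,0,0,0,-1]
    - [0,0,-0.2,0,0,0,-1]

```text
time: 29.5
tool_pos: [0.453, -0.3661, 0.2233]
tool_rot: [0.006, -0.009, 1.0, -0.007]
contact_force: [0.3, -0.3, -0.1]
gripper_width: 1.001
```

```bash
python3 - <<'E'
from h import *
c,im=snap('wrist','w9'); print(tool()[0])
cv2.imwrite('pics/w9b.png',cv2.resize(np.clip(im*1.3,0,255).astype(np.uint8),(640,480)))
q=W(-.047,.169,.26); print(q); delta(q,173); delta(W(-.047,.169,.127),173)
E
```

```text
[ 0.45168142 -0.36478972  0.21887031]
[0.6339536 0.1064618 0.26     ]
delta [-0.1907  0.4677 -0.0437] [-0.0079  0.008   0.1394]
delta [-0.1897  0.4688  0.0893] [-0.0079  0.008   0.1394]
```

View pics/w9b.png

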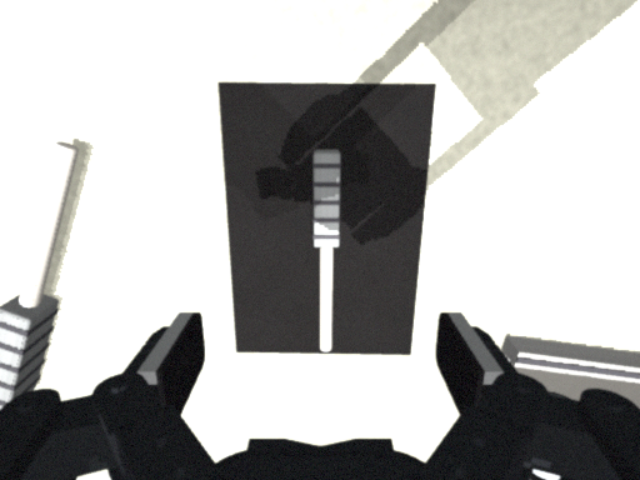

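The rod lies flat on the mat, from (327,150) to (326,350). Now I go to the guard knob, staying above the rack.

step_arm:
  deltas:
    - [0,0.03,-0.03,0,0,0,-1]
    - [-0.02,0.07,-0.044,-0.008,0.008,0.03,-1]
    - [-0.04,0.12,-0.044,-0.008,0.008,0.06,-1]
    - [-0.06,0.17,-0.044,-0.008,0.008,0.09,-1]
    - [-0.09,0.22,-0.044,-0.008,0.008,0.12,-1]
    - [-0.11,0.27,-0.044,-0.008,0.008,0.139,-1]
    - [-0.13,0.32,-0.044,-0.008,0.008,0.139,-1]
    - [-0.15,0.37,-0.044,-0.008,0.008,0.139,-1]
    - [-0.17,0.42,-0.044,-0.008,0.008,0.139,-1]
    - [-0.191,0.468,-0.044,-0.008,0.008,0.139,-1]
    - [-0.191,0.468,-0.044,-0.008,0.008,0.139,-1]
    - [-0.191,0.468,-0.044,-0.008,0.008,0.139,-1]
    - [-0.191,0.468,-0.044,-0.008,0.008,0.139,-1]

```text
time: 30.85
tool_pos: [0.6319, 0.1088, 0.2544]
tool_rot: [-0.006, 0.06, 0.998, 0.003]
contact_force: [0.1, -0.4, -0.0]
gripper_width: 1.003
```

```bash
python3 - <<'E'
from h import *
c,im=snap('wrist','w10'); print(rk(tool()[0]))
cv2.imwrite('pics/w10b.png',cv2.resize(np.clip(im*1.3,0,255).astype(np.uint8),(640,480)))
delta(W(-.047,.169,.127),173)
E
```

```text
[-0.0492  0.1702  0.2549]
delta [-0.0036 -0.0019  0.1279] [ 0.0055 -0.0107  0.0003]
```

View pics/w10b.png

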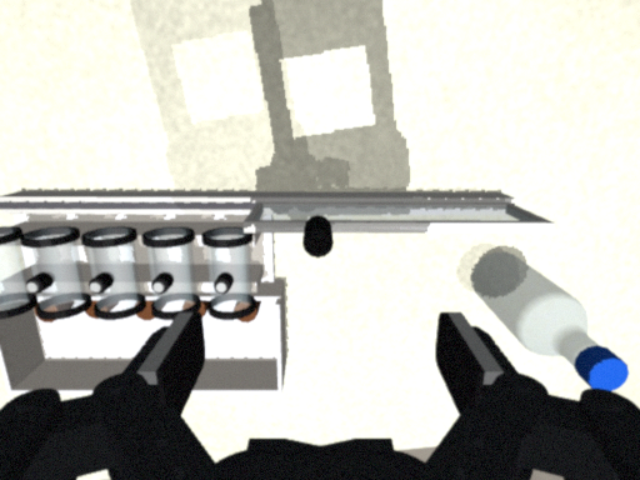

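step_arm:
  deltas:
    - [-0.003,-0.002,0.04,0.005,-0.01,0,-1]
    - [-0.003,-0.002,0.08,0.005,-0.01,0,-1]
    - [-0.003,-0.002,0.11,0.005,-0.01,0,-1]
    - [-0.003,-0.002,0.128,0.005,-0.01,0,-1]
    - [-0.003,-0.002,0.128,0.005,-0.01,0,-1]
    - [-0.003,-0.002,0.128,0.005,-0.01,0,0]
    - [-0.003,-0.002,0.128,0.005,-0.01,0,1]
    - [-0.003,-0.002,0.128,0.005,-0.01,0,1]
    - [-0.003,-0.002,0.128,0.005,-0.01,0,1]
    - [-0.003,-0.002,0.128,0.005,-0.01,0,1]
    - [-0.003,-0.002,0.128,0.005,-0.01,0,1]
    - [-0.003,-0.002,0.128,0.005,-0.01,0,1]

```text
time: 32.1
tool_pos: [0.6351, 0.1072, 0.1302]
tool_rot: [0.002, 0.061, 0.998, 0.001]
contact_force: [-0.9, 0.5, 6.1]
gripper_width: 0.213
```

```bash
python3 - <<'E'
from h import *
print(rk(tool()[0]))
delta(W(-.047,-.059,.127),173)
E
```

```text
[-0.0459  0.1699  0.1302]
delta [ 0.0012 -0.2289  0.0027] [0.002  0.0038 0.0005]
```

step_arm:
  deltas:
    - [0,-0.015,0,0,0,0,1]
    - [0,-0.035,0,0,0,0,1]
    - [0,-0.055,0,0,0,0,1]
    - [0,-0.075,0,0,0,0,1]
    - [0,-0.095,0,0,0,0,1]
    - [0,-0.115,0,0,0,0,1]
    - [0,-0.135,0,0,0,0,1]
    - [0,-0.155,0,0,0,0,1]
    - [0,-0.175,0,0,0,0,1]
    - [0,-0.195,0,0,0,0,1]
    - [0,-0.21,0,0,0,0,1]
    - [0,-0.22,0,0,0,0,1]
    - [0,-0.226,0,0,0,0,1]
    - [0,-0.226,0,0,0,0,1]
    - [0,-0.226,0,0,0,0,1]

```text
time: 33.6
tool_pos: [0.607, -0.1184, 0.1301]
tool_rot: [0.001, 0.061, 0.998, -0.0]
contact_force: [-4.5, -0.7, 7.8]
gripper_width: 0.209
```

step_arm:
  deltas:
    - [0,-0.003,0,0,0,0,1]
    - [0,-0.006,0,0,0,0,1]
    - [0,-0.008,0,0,0,0,1]
    - [0,-0.008,0,0,0,0,1]

```text
time: 34.0
tool_pos: [0.6067, -0.1209, 0.1301]
tool_rot: [0.001, 0.061, 0.998, 0.005]
contact_force: [-2.7, 14.8, 10.8]
gripper_width: 0.211
```

```bash
python3 - <<'E'
from h import *
print(rk(tool()[0]))
E
```

```text
[-0.0464 -0.06    0.1301]
```

The end stop was felt at knob y = −60.0 mm, so the guard is shut. I relax, release and rise.

step_arm:
  deltas:
    - [0,0.003,0,0,0,0,1]
    - [0,0.003,0,0,0,0,0]
    - [0,0.003,0,0,0,0,-1]
    - [0,0.003,0,0,0,0,-1]
    - [0,0.003,0,0,0,0,-1]
    - [0,0.003,0,0,0,0,-1]
    - [0,0.003,-0.03,0,0,0,-1]
    - [0,0.003,-0.08,0,0,0,-1]
    - [0,0.003,-0.13,0,0,0,-1]
    - [0.05,0.003,-0.17,0,0,0,-1]
    - [0.1,0.05,-0.17,0,0,0,-1]
    - [0.13,0.1,-0.17,0,0,0,-1]
    - [0.13,0.14,-0.17,0,0,0,-1]
    - [0.13,0.18,-0.17,0,0,0,-1]
    - [0.13,0.22,-0.17,0,0,0,-1]
    - [0.13,0.22,-0.17,0,0,0,-1]
    - [0.13,0.22,-0.17,0,0,0,-1]

```text
time: 35.7
tool_pos: [0.5031, 0.1096, 0.2982]
tool_rot: [0.001, 0.06, 0.998, 0.0]
contact_force: [0.9, -0.1, -0.5]
gripper_width: 1.002
```

```bash
python3 - <<'E'
from h import *
c,im=snap('top','t12')
cv2.imwrite('pics/t12b.png',cv2.resize(np.clip(im[60:300]*1.5,0,255).astype(np.uint8),None,fx=1.56,fy=1.56,interpolation=cv2.INTER_CUBIC))
cv2.imwrite('pics/t12c.png',cv2.resize(np.clip(im[90:180,150:370]*1.5,0,255).astype(np.uint8),None,fx=3.6,fy=3.6,interpolation=cv2.INTER_CUBIC))
cs,im=snap('scene','s12'); 
cv2.imwrite('pics/s12b.png',cv2.resize(np.clip(im[140:300,140:300]*1.5,0,255).astype(np.uint8),None,fx=3.7,fy=3.7,interpolation=cv2.INTER_CUBIC))
for y in (-.06,-.05): print([np.round(a,1) for a in (np.subtract(proj(c,W(-.047,y,.144)),(150,90))*3.6, np.subtract(proj(cs,W(-.047,y,.144)),(140,140))*3.7)])
E
```

```text
[array([463.7, 207.9]), array([247. , 217.3])]
[array([453.3, 206.5]), array([253.3, 224.7])]
```

View pics/t12b.png

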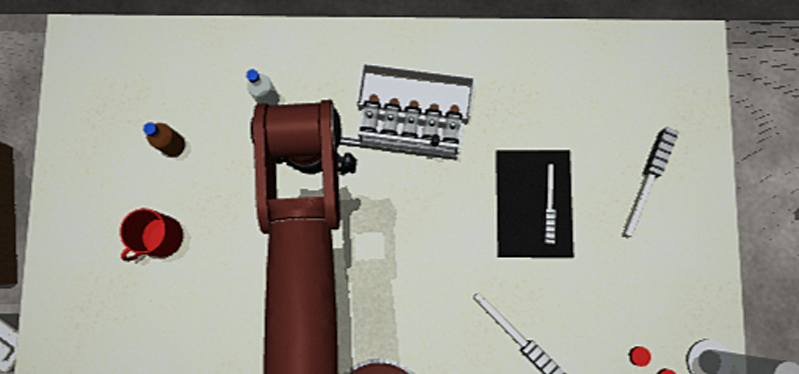

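View pics/s12b.png

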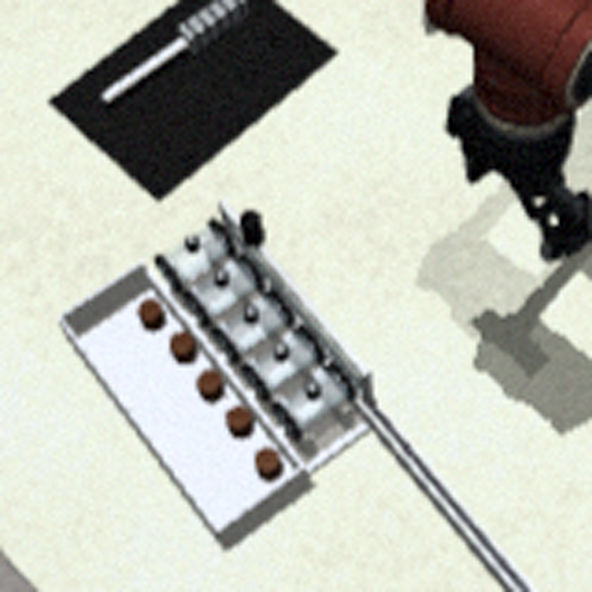

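View pics/t12c.png

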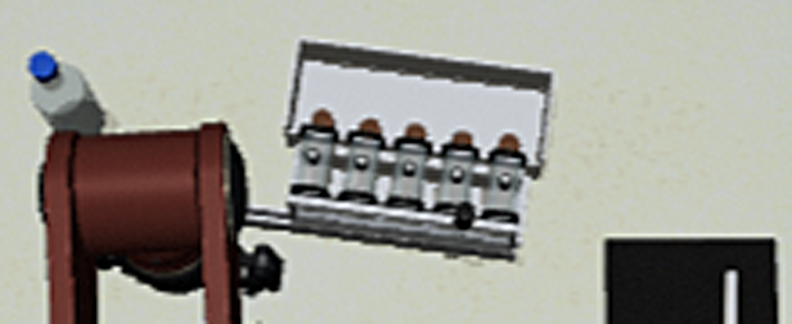

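The pictures show five plugs in the tray, the guard shut with its knob at (463,212) against the predicted (464,208), and the bottles and jug unmoved. The rod now sits to the right of where I laid it, so it was knocked aside. I check that it is still on the mat and flat.

```bash
python3 - <<'E'
from h import *
import time
c,im=snap('top','t13'); cs,im2=snap('scene','s13')
print('diff',cv2.absdiff(im[140:240,310:375],cv2.imread('pics/t12.png')[140:240,310:375]).max())
cv2.imwrite('pics/t13b.png',cv2.resize(np.clip(im[145:235,310:375]*1.5,0,255).astype(np.uint8),None,fx=6.5,fy=6.5,interpolation=cv2.INTER_CUBIC))
g=lambda u,v,z:onz(c,u/1.56,60+v/1.56,z)
hb=g(551,243,.018); tip=g(551,165,.018); print(hb.round(4),tip.round(4),np.linalg.norm(hb-tip)); d=(tip-hb)/np.linalg.norm(tip-hb); o=hb+.04*d
co=[g(u,v,.003) for u,v in((497,151),(571,150),(574,257),(498,258))]; m=np.mean(co,0); print('mat',np.round(co,3).tolist(),'origin in mat',(o-m).round(4))
E
```

```text
diff 6
[ 0.387  -0.4008  0.018 ] [ 0.5739 -0.4043  0.018 ] 0.18693201459290695
mat [[0.61, -0.278, 0.003], [0.615, -0.457, 0.003], [0.356, -0.458, 0.003], [0.351, -0.278, 0.003]] origin in mat [-0.056  -0.0337  0.015 ]
```

View pics/t13b.png

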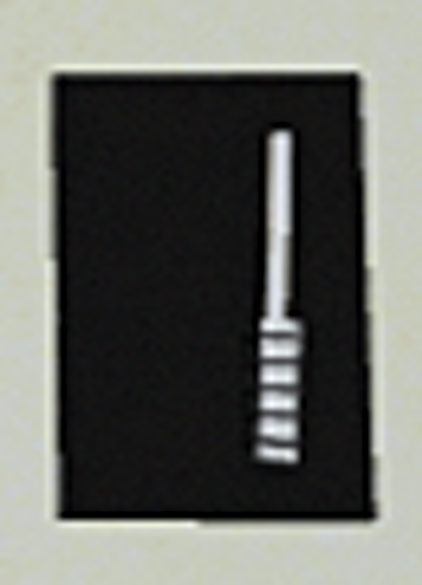

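The rod is whole, flat, at rest and well inside the mat (handle middle at −56, −34 mm from its centre, limits ±130, ±90).

```bash
python3 -c "
from h import *
print(manip.state()['contact_force'],manip.job_done())"
```

```text
the job is handed in; nothing more can be done
[-0.54133248 -0.37418049 -0.34022136] None
```

I slid the guard open to its end stop and took the smallest rod from the mat. With it I pushed all five plugs (every tube was blocked) out into the tray. Then I laid the rod back on the mat, shut the guard against its stop, and handed the job in at about 36 s of the 208 s. No verdict was reported.

- **Plugs:** the last camera views showed all five lying in the tray and the tubes clear.
- **Guard:** the end stop was felt with the knob at rack y = −60 mm, which is fully shut. The top view put the knob within about 1 mm of that along the slide.
- **Bystanders:** the bottles and the jug looked unmoved in the last top view; I did not measure them.
- **Gripper:** open, about 0.3 m up and clear of everything, with under 1 N at the wrist.
- **Disagreement:** after I laid the rod down, something other than the robot moved it about 4 cm sideways. It still lies flat and at rest on the mat, with the middle of its handle at (−56, −34) mm from the mat's centre, inside the ±130 and ±90 mm limits. I left it there.

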